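Unstopper the cleaning jar and pour in the mainspring barrels

TASK

Load the cleaning jar: give its tapered stopper a good eighth of a turn in the seat to break it free, pull it out and stand it upright, bar up, in the mint tray beside the movement holder lying there. Then take the steel rinse cup by its black handle, pour all six brass barrels into the jar, and stand the empty cup back upright on the bench. Leave the other things on the bench and the holder in the tray where they are.

Things in the scene. Friction and masses are not known exactly. Their poses are not given: they have to be found in the camera images.
- jar: Clear glass cleaning jar, fixed to the bench on a dark steel foot (120 mm diameter, 6 mm thick). Straight walls: outside diameter 88 mm, inside 78 mm; rim 95 mm above the bench, inner floor 11 mm above it. Origin at bench height on the jar's axis, z up.
- jar_mouth (a point): Centre of the jar's mouth, on its axis, 95 mm above the bench. Two small rubber pads (16 mm wide, 78 to 92 mm above the bench) sit just inside the glass on the jar's +x and -x sides; springs press them inward on the plug with about 3 N each. With the stopper out they stand about 6 mm proud of the glass.
- stopper: White plastic stopper, 0.1 to 0.2 kg, seated in the jar at the start: tapered plug 20 mm deep (diameter 63 mm at its foot, 69 mm at the flange), flange 94 mm diameter, 6 mm thick, resting on the rim, grip bar on top. Origin: centre of the plug's foot (75 mm above the bench when seated), z up; seated, its axes are along the jar's. It stands steadily on its plug's foot.
- stopper_bar (a point): In the stopper's mint grip bar, 49 mm above the stopper's origin. The bar is 46 mm long along the stopper's x, 14 mm thick along its y, and runs from 26 to 58 mm above that origin. The pads' friction holds the stopper: roughly 0.2 N m to twist it, either way. It turns on the spot and stays seated until pulled straight up by more than 20 mm.
- tray: Mint green shallow tray, fixed to the bench, 130 mm (its x) by 200 mm (its y), walls 16 mm high and 4 mm thick, floor 4 mm thick. Origin on the bench under its centre. The movement holder lies in the half towards its +y; the half towards -y is free. The stopper's flange may overhang the tray's walls, above them.
- holder: Bystander: round aluminium movement holder, 42 mm diameter, 16 mm high, lying in the tray towards its +y end. Origin at the centre of its underside. To be left alone.
- cup: Conical steel rinse cup with a flat black handle, 0.13 to 0.21 kg empty; holds the six barrels. Outside diameter 52 mm at the foot, 88 mm at the rim, 50 mm high, wall 3 mm. Origin: centre of its underside, z up. The barrels slide out when it is tipped by about 110 to 130 degrees.
- cup_grip (a point): A point to pinch the cup's handle across its thickness, 95 mm from the cup's axis along its -x, 39 mm above the foot. The handle is a straight level bar along the cup's -x, from 39 to 137 mm from the axis, 14 mm thick (along y), 22 mm high (28 to 50 mm above the foot).
- cup_lip (a point): Point on the cup's rim opposite the handle (44 mm along the cup's +x, 50 mm above the foot), over which the pieces pour.
- loupe: Bystander: black eye loupe standing on the bench near the jar, 36 mm diameter, 30 mm high. Origin at the centre of its underside.
- watch_head: Bystander: round steel watch with a white dial lying near the cup on the side away from the handle, 40 mm diameter, 10 mm high. Origin at the centre of its underside.
- dome: Bystander: clear dust dome with a mint knob, 90 mm diameter, 76 mm high, standing close to the jar, on its -x side (towards the robot). Origin at the centre of its underside.
- oil_bottle: Bystander: small amber oil bottle, 28 mm diameter, 55 mm high. Origin at the centre of its underside.
- driver: Bystander: small screwdriver with a green handle lying on the bench, 130 mm long along its x. Origin in its middle, near the bench.
- driver_block: Fixed dark wooden block, 40 mm (x) by 110 mm (y) by 35 mm, with four upright screwdrivers reaching 113 mm above the bench. Origin at the centre of its underside. Behind it, more than 0.79 m ahead of the robot, stand a grey drawer cabinet (right, 140 mm high) and an ultrasonic cleaner (left, 172 mm high); a press and a microscope up to 350 mm high stand over 0.52 m to the left and right.
- barrel1: Brass mainspring barrel: a chunky round drum, 18 mm diameter, 10 mm high, 16 g, loose in the cup at the start. Origin at the centre of one end face.
- barrel2: Brass mainspring barrel: a chunky round drum, 18 mm diameter, 10 mm high, 16 g, loose in the cup at the start. Origin at the centre of one end face.
- barrel3: Brass mainspring barrel: a chunky round drum, 18 mm diameter, 10 mm high, 16 g, loose in the cup at the start. Origin at the centre of one end face.
- barrel4: Brass mainspring barrel: a chunky round drum, 18 mm diameter, 10 mm high, 16 g, loose in the cup at the start. Origin at the centre of one end face.
- barrel5: Brass mainspring barrel: a chunky round drum, 18 mm diameter, 10 mm high, 16 g, loose in the cup at the start. Origin at the centre of one end face.
- barrel6: Brass mainspring barrel: a chunky round drum, 18 mm diameter, 10 mm high, 16 g, loose in the cup at the start. Origin at the centre of one end face.
There are look-alikes about, which are no part of the job. Leave any pink look-alike of the stopper alone.

How it is judged (in metres and radians):
On the way, in this order (a step that is already met when the one before it is completed fails the run):
1. the stopper is twisted at least 0.3 rad (17 degrees) either way while still down in its seat (risen less than 5 mm) (angle between the x axis of stopper and the x axis of jar, either way round above 0.3 rad and height (world z) of stopper below 0.08 m and horizontal distance between stopper and jar below 0.01 m), for 0.05 s.
2. the stopper stands upright in the tray, let go (x of stopper in the frame of tray between -0.05 and 0.05 m and y of stopper in the frame of tray between -0.09 and 0.09 m and height (world z) of stopper below 0.012 m and angle between stopper's own z axis and vertical below 0.15 rad and linear speed of stopper below 0.03 m/s and contact force between the fingers and stopper below 0.1 N), for 0.2 s.
3. the cup is tipped by more than 1 rad over the jar (angle between cup's own z axis and vertical above 1 rad and horizontal distance between cup and jar below 0.16 m and height (world z) of cup_lip above 0.1 m), for 0.05 s.
4. all six barrels are in the jar (horizontal distance between each of barrel1, barrel2, barrel3, barrel4, barrel5, barrel6 and jar below 0.042 m and height (world z) of each of barrel1, barrel2, barrel3, barrel4, barrel5, barrel6 below 0.06 m), for 0.2 s.
At the end, for the whole second after the job is handed in: All six barrels lie at rest inside the jar (within 42 mm of its axis and lower than 60 mm), the stopper stands upright (within 0.15 rad) in the tray, and the cup stands upright (within 0.1 rad) on the bench, at rest and let go (all of step 4 and x of stopper in the frame of tray between -0.05 and 0.05 m and y of stopper in the frame of tray between -0.09 and 0.09 m and height (world z) of stopper below 0.012 m and angle between stopper's own z axis and vertical below 0.15 rad and linear speed of each of barrel1, barrel2, barrel3, barrel4, barrel5, barrel6, stopper, cup below 0.03 m/s and angle between cup's own z axis and vertical below 0.1 rad and height (world z) of cup between -0.004 and 0.008 m); the robot touches nothing.
It fails at once if a bystander (loupe, dome, watch, oil bottle, screwdriver) is pushed more than 25 mm from its place (distance of any of loupe, dome, watch_head, oil_bottle, driver from where it was at the start of the episode above 0.025 m).
It fails at once if the movement holder is pushed more than 25 mm (distance of holder from where it was at the start of the episode above 0.025 m).
It also fails if it takes over 72 s, if anything falls off the work surface, if the arm or the gripper's body presses on something with over 40 N, if the wrist force passes 120 N, or if a joint passes its speed limit or range.

ROBOT

A 6-joint arm with a two-finger parallel gripper is mounted at the origin on the work surface. World frame = base frame: x ahead of the robot, y to its left, z up, the work surface at z = 0. Lengths are in m, angles in degrees, forces in N, time in s.
With the tool pointing down it reaches from about 0.3 to 0.75 m from the base axis. Payload 8.5 kg.
Tool frame: the origin (TCP) lies on the front face of the gripper's body, between the roots of the fingers; the fingertips stand ctrl.tip_reach ahead of it and the grasp point (between the pads) lies 45 mm ahead of it (ctrl.tip_reach is the distance from the TCP to the fingertips, in m); z points along the fingers, y is the line along which they close (so a half turn about z gives the same grasp; the last joint's range is limited). The gripper opens to 88 mm and grips with 3 to 60 N. Pads are 18 mm wide; open, the fingers measure 123 mm over their backs; the gripper's body (75 mm by 187 mm) begins 45 mm behind the grasp point.
Start: joints at [60.029, 21.807, 74.336, -0, 83.858, -12.336], TCP at [0.167, 0.524, 0.303] pointing down, gripper open.
Joint ranges: [-178.18, 178.18], [-50.72, 133.34], [12.68, 142.11], [-81.47, 261.47], [9.98, 163.14], [-165.26, 165.26]. Speed limits (degrees/s): [136.94, 136.94, 180, 180, 180, 180].

INTERFACE

Orientations are given as a 3x3 rotation matrix whose columns are the frame's x, y, z axes.
In Python, from plant import ctrl, optics gives the robot as it stands.
- The arm moves only by the tool step_arm, never from a script. Its argument "rows" is a list of rows, each a list of 4 numbers: the shift along the tool's x, y, z in mm, then the turn about the tool's z in degrees. In form: [[dx, dy, dz, yaw], ...]. A call has exactly 8 rows; each row shifts and turns the commanded pose from where the row before left it, along the tool's axes as they then stand; what a row does not reach is not made up. A row lasts 1/12 s, in which the tool goes at most 41.7 mm and 7.16 degrees, less where a joint would pass 70% of its speed; a pose out of reach is approached as far as the arm can. A call with a gripper value outside its range is refused whole. "jaw" is the finger opening in mm, from 0 to 88.1, set as the call begins (left out, the last holds). The fingers move at their own pace and stop on an object; "force" is the grip in N (left out, the last holds). Time passes only in rows, so rows that do not move let the fingers close, or fill a call up. It gives the time, the measured TCP pose, the force, the opening and the grip force at its end, in the units of the state.
- ctrl.sense(): the state, without advancing time (a new reading comes with each control period).
- optics.camera(name): name is "scene" or "top" or "wrist"; returns a dict with "image" (480x640x3 uint8, red, green, blue), "z_map" (480x640 float32, m along the optical axis (not along the pixel's ray), 0 where there is no reading), "fx", "fy", "cx", "cy" (pixels), "rvec" (rotation vector, rad) and "tvec" (3), from world to camera coordinates, as OpenCV has them. Camera axes: x right, y down, z forward; pixel columns grow to the right and rows downward; lengths in m; the calibration is good to about 2 mm. A picture is of the moment at which its call begins.
- ctrl.close_job(): hands the job in; it is judged then, once.
The state is a dict: "time": time; "q": joint angles; "qvel": joint speeds; "effort": joint torques, N m; "tool_pos": TCP position; "tcp_rot": TCP orientation; "force": force on the tool from outside, world axes, zero at the start; "ft_torque": the same for the moment, N m; "opening": finger opening in m; "grip_force": force on a finger pad.
Only numpy, scipy, OpenCV 4.12 (cv2) and the standard library are available. Lean on these libraries where they do the work, as an engineer would, in place of code of your own. Each camera call takes 0.05 s, during which the arm holds its last target. There are 200 camera calls.

## Working session

There is one attempt and no reset: what is moved stays moved. The work goes in short steps, Python scripts to look and compute and a tool call to move; the robot and the scene stay as the last step left them, time stands still between calls to the robot, and variables do not carry over. Pictures are saved under pics/ and viewed, at most 10 in all, crops included, and the job is handed in when it is done.

Besides the shell and the picture viewer there is one more tool, called after "Request:" by a JSON object that holds its "fn" and its "kwargs". step_arm: Moves the arm, as the interface text tells. Its arguments: {"type":"object","properties":{"rows":{"type":"array"},"jaw":{"type":"number"},"force":{"type":"number"}},"required":["rows"]}

```bash
ls; mkdir -p pics; cat > h.py <<'E'
import numpy as np, cv2
from plant import ctrl, optics
def cam(n):
    c=optics.camera(n); R=cv2.Rodrigues(np.array(c["rvec"],float))[0]; c["R"]=R; c["t"]=np.array(c["tvec"],float).ravel(); return c
def world(c):
    z=c["z_map"]; v,u=np.mgrid[:480,:640]
    P=np.stack([(u-c["cx"])/c["fx"]*z,(v-c["cy"])/c["fy"]*z,z],-1)
    return (P-c["t"])@c["R"]
def save(n,im): cv2.imwrite("pics/"+n,np.ascontiguousarray(im[...,::-1]))
E
python3 - <<'E'
from h import *
print(ctrl.sense(), ctrl.tip_reach)
for n in ("scene","top"):
    c=cam(n); save(n+"0.png",c["image"]); np.savez(n+".npz",W=world(c),im=c["image"],**{k:c[k] for k in("fx","fy","cx","cy","R","t")})
    print(n,-c["R"].T@c["t"],c["R"][2])
E
```

```text
pics
{'time': 0.0, 'q': array([ 6.00289958e+01,  2.18401303e+01,  7.43831228e+01,  2.06705009e-04,
        8.38570106e+01, -1.23348713e+01]), 'qvel': array([ 0.00675213, -0.02387836, -0.05650955,  0.03060648,  0.04444674,
        0.01339475]), 'effort': array([ 7.46990572e-04, -4.37921441e+01, -2.24564230e+01,  7.13861897e-02,
        3.51549173e-02, -1.34243232e-04]), 'tool_pos': array([0.16653503, 0.52399208, 0.30215536]), 'tcp_rot': array([[-9.52999568e-01,  3.02970839e-01, -7.02925729e-04],
       [ 3.02971503e-01,  9.52998846e-01, -1.21174702e-03],
       [ 3.02763398e-04, -1.36776085e-03, -9.99999019e-01]]), 'force': array([-0.73524452,  0.41757067, -0.04654527]), 'ft_torque': array([ 0.0125637 , -0.00682744,  0.0429616 ]), 'grip_force': 0.0, 'opening': 0.08790809022303932} 0.064
scene [1.07634888 0.5126926  0.8043467 ] [-0.47636945 -0.53289956 -0.69934984]
top [ 0.44445525 -0.03562772  1.10208514] [ 0.14530439 -0.03240234 -0.98885627]
```

View pics/scene0.png

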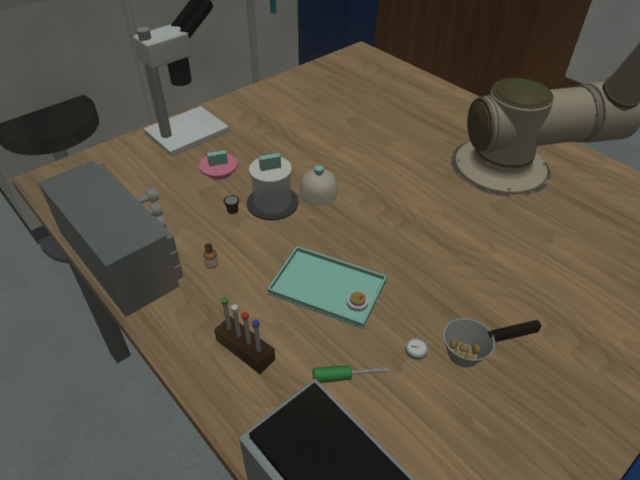

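View pics/top0.png

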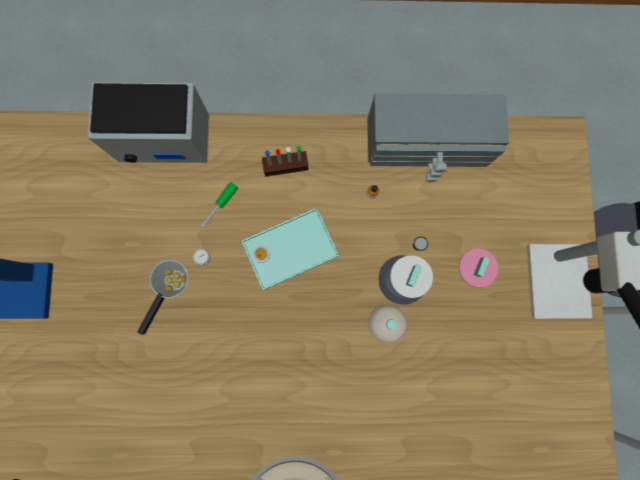

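The top view shows the white-stoppered jar at (411,277), dome at (388,324), loupe (421,243), tray (290,249) with the holder (262,254), cup (169,279) with its handle running to (141,332), and watch (201,257). Stopper candidates are the white flange on the jar at (411,277) and the pink look-alike standing on the bench at (479,268). I choose the white one and check it in a close crop.

```bash
python3 - <<'E'
from h import *
d=np.load("top.npz"); W=d["W"]; im=d["im"]; hsv=cv2.cvtColor(im,cv2.COLOR_RGB2HSV).astype(int)
H,S,V=hsv[...,0],hsv[...,1],hsv[...,2]; u=np.arange(640)[None]; v=np.arange(480)[:,None]
def box(a,b,c,e): return (u>=a)&(u<b)&(v>=c)&(v<e)
def rep(n,m):
    P=W[m]; (cx,cy),(w,h),a=cv2.minAreaRect((P[:,:2]*1000).astype(np.float32))
    e,ev=np.linalg.eigh(np.cov(P[:,:2].T)); d=ev[:,1]
    print(n,m.sum(),"rect",round(cx),round(cy),round(w),round(h),"med",np.median(P,0).round(4),"z",np.percentile(P[:,2],[2,98]).round(3),"axis",np.degrees(np.arctan2(d[1],d[0])).round(1))
z=W[...,2]
rep("bartop",box(380,440,240,310)&(z>.122))
rep("flange",box(370,440,240,315)&(z>.092)&(z<.106))
rep("foot?",box(370,440,240,315)&(z>.003)&(z<.009))
rep("tray rim",box(235,345,205,295)&(z>.0125)&(z<.0195)&~box(250,274,244,266))
rep("tray all",box(235,345,205,295)&(H>70)&(H<95)&(S>50))
rep("holder",box(250,274,244,266)&(z>.012))
rep("cup rim",box(145,192,255,303)&(z>.044)&(z<.055)&(V>70))
rep("handle",box(130,172,285,340)&(z>.04)&(V<60))
rep("dome",box(365,410,302,345)&(z>.015)); rep("knob",box(380,400,315,333)&(z>.068))
rep("loupe",box(410,430,233,253)&(z>.02)); rep("watch",box(190,212,247,268)&(z>.006));rep("pinkbar",box(460,500,245,290)&(z>.045))
c1=cv2.resize(im[225:345,340:500],None,fx=4,fy=4,interpolation=cv2.INTER_CUBIC)
c2=cv2.resize(im[240:345,130:220],None,fx=4,fy=4,interpolation=cv2.INTER_CUBIC)
o=np.zeros((480,640+160,3),np.uint8);o[:480,:640]=c1; save("crop1.png",o[:,:640]); save("crop2.png",c2)
E
```

```text
bartop 175 rect 479 -160 38 256 med [ 0.5211 -0.2575  0.133 ] z [0.124 1.102] axis 110.2
flange 1208 rect 523 -260 92 91 med [ 0.5214 -0.2558  0.1013] z [0.098 0.105] axis 68.7
foot? 766 rect 530 -264 170 180 med [ 0.5165 -0.2342  0.005 ] z [0.003 0.009] axis -156.9
tray rim 432 rect 598 13 131 200 med [0.6003 0.0088 0.016 ] z [0.013 0.019] axis 115.8
tray all 4101 rect 555 -6 226 199 med [0.6014 0.0089 0.0046] z [0.    0.018] axis 117.6
holder 240 rect 514 42 202 52 med [0.5825 0.082  0.018 ] z [0.012 0.024] axis -138.4
cup rim 252 rect 522 287 86 88 med [0.5245 0.2983 0.0494] z [0.045 0.054] axis 170.7
handle 284 rect 463 162 83 387 med [0.4422 0.3244 0.0496] z [0.041 0.054] axis 132.9
dome 1166 rect 419 -148 226 85 med [ 0.4185 -0.2125  0.0494] z [0.024 0.077] axis 82.4
knob 83 rect 436 -133 193 22 med [ 0.4184 -0.2172  0.0749] z [0.069 0.079] axis 82.0
loupe 169 rect 538 -172 34 329 med [ 0.608  -0.2997  0.0308] z [0.027 0.035] axis 121.7
watch 224 rect 508 108 312 39 med [0.5766 0.2252 0.0104] z [0.007 0.014] axis 62.4
pinkbar 155 rect 490 -249 40 434 med [ 0.5478 -0.4362  0.0578] z [0.046 1.102] axis 105.1
```

View pics/crop1.png

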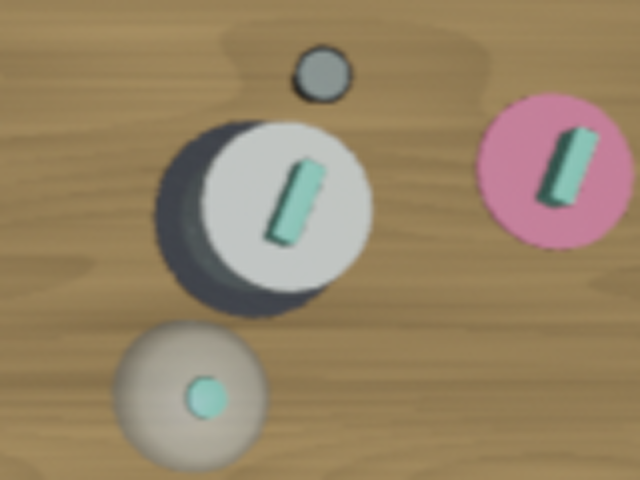

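The crop confirms it: white flange with mint bar at crop (296,202), apart from the pink one. I redo the numbers with depth outliers removed.

```bash
python3 - <<'E'
from h import *
d=np.load("top.npz"); W=d["W"]; im=d["im"]; hsv=cv2.cvtColor(im,cv2.COLOR_RGB2HSV).astype(int)
H,S,V=hsv[...,0],hsv[...,1],hsv[...,2]; u=np.arange(640)[None]; v=np.arange(480)[:,None]
z=W[...,2]; ok=(z<.3)
def box(a,b,c,e): return (u>=a)&(u<b)&(v>=c)&(v<e)&ok
def rep(n,m):
    P=W[m]; (cx,cy),(w,h),a=cv2.minAreaRect((P[:,:2]*1000).astype(np.float32))
    e,ev=np.linalg.eigh(np.cov(P[:,:2].T)); d=ev[:,1]
    print(n,m.sum(),"rect",round(cx,1),round(cy,1),round(w),round(h),round(a,1),"med",np.median(P,0).round(4),"axis",np.degrees(np.arctan2(d[1],d[0])).round(1))
rep("bartop",box(380,440,240,310)&(z>.128))
rep("flange",box(370,440,240,315)&(z>.098)&(z<.105))
rep("tray rim",box(235,345,205,295)&(z>.0125)&(z<.0195)&~box(250,274,244,266))
rep("holder",box(252,272,246,265)&(z>.014)&~((H>70)&(H<95)))
rep("cup rim",box(145,192,255,303)&(z>.044)&(z<.055)&(V>70))
rep("cup rim2",box(145,192,255,299)&(z>.045)&(z<.055)&(V>60))
rep("handle",box(130,172,285,340)&(z>.044)&(z<.056)&(V<60))
rep("dome",box(365,410,302,345)&(z>.015)); rep("knob",box(380,400,315,333)&(z>.068))
rep("loupe",box(410,430,233,253)&(z>.02)); rep("watch",box(190,212,247,268)&(z>.006))
print(ctrl.sense()["time"])
E
```

```text
bartop 144 rect 523.0 -259.7 15 46 66.9 med [ 0.5231 -0.2595  0.1329] axis 155.1
flange 1158 rect 522.8 -259.6 92 91 89.9 med [ 0.5214 -0.2562  0.1014] axis 73.3
tray rim 432 rect 598.4 13.0 131 200 24.3 med [0.6003 0.0088 0.016 ] axis 115.8
holder 176 rect 584.2 81.7 38 36 18.6 med [0.5849 0.0817 0.0191] axis 85.7
cup rim 252 rect 522.3 287.0 86 88 9.3 med [0.5245 0.2983 0.0494] axis 170.7
cup rim2 242 rect 522.5 286.9 85 87 0.8 med [0.5224 0.3004 0.0495] axis 166.2
handle 263 rect 443.7 324.8 15 95 63.7 med [0.4422 0.3249 0.0498] axis 153.8
dome 1159 rect 418.6 -217.5 87 85 89.3 med [ 0.4184 -0.2127  0.0494] axis 94.6
knob 82 rect 418.4 -217.0 20 21 45.6 med [ 0.4184 -0.2173  0.0749] axis 126.7
loupe 167 rect 607.6 -300.0 34 34 61.1 med [ 0.608  -0.3     0.0307] axis 129.9
watch 223 rect 575.7 225.5 41 38 0.8 med [0.5767 0.2253 0.0104] axis -141.9
0.1
```

View pics/crop2.png

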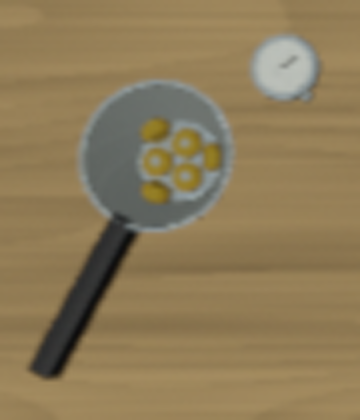

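Request:
{"fn": "step_arm", "kwargs": {"rows": [[0,0,-41,0],[0,0,-41,0],[0,0,-41,0],[0,0,-41,0],[0,0,-41,0],[0,0,-41,0],[0,0,-41,0],[0,0,-41,0]]}}

```text
time: 0.77
tool_pos: [0.1662, 0.5235, 0.6259]
tcp_rot: [[-0.953, 0.303, 0.001], [0.303, 0.953, 0.002], [-0.001, 0.002, -1.0]]
force: [0.9, 0.8, 1.0]
opening: 0.0881
grip_force: 0.0
```

Request:
{"fn": "step_arm", "kwargs": {"rows": [[0,0,-41,0],[0,0,-41,0],[0,0,-41,0],[0,0,-41,0],[0,0,-41,0],[0,0,-41,0],[0,0,-41,0],[0,0,-41,0]]}}

```text
time: 1.43
tool_pos: [0.1224, 0.3849, 0.7381]
tcp_rot: [[-0.953, 0.302, 0.027], [0.303, 0.949, 0.086], [-0.0, 0.091, -0.996]]
force: [-0.3, -0.8, -0.2]
opening: 0.0878
grip_force: 0.0
```

Request:
{"fn": "step_arm", "kwargs": {"rows": [[0,0,-41,0],[0,0,-41,0],[0,0,-41,0],[0,0,-41,0],[0,0,-41,0],[0,0,-41,0],[0,0,-41,0],[0,0,-41,0]]}}

```text
time: 2.1
tool_pos: [0.0797, 0.2512, 0.7987]
tcp_rot: [[-0.953, 0.298, 0.053], [0.303, 0.939, 0.165], [-0.0, 0.174, -0.985]]
force: [0.6, 0.6, 0.8]
opening: 0.0883
grip_force: 0.0
```

Request:
{"fn": "step_arm", "kwargs": {"rows": [[0,0,41,0],[0,0,41,0],[0,0,41,0],[0,0,41,0],[0,0,41,0],[0,0,41,0],[0,0,41,0],[0,0,41,0]]}}

```text
time: 2.77
tool_pos: [0.0956, 0.3044, 0.4952]
tcp_rot: [[-0.953, 0.299, 0.05], [0.303, 0.938, 0.168], [0.003, 0.175, -0.985]]
force: [1.0, -0.3, 0.7]
opening: 0.0884
grip_force: 0.0
```

```bash
python3 -c "
from h import *
s=ctrl.sense();print(s['q'].round(1),s['tool_pos'].round(4),s['tcp_rot'].round(3))"
```

```text
[ 48.3 -11.1  81.4   4.3 100.5 -22.9] [0.0956 0.3044 0.4952] [[-0.953  0.299  0.05 ]
 [ 0.303  0.938  0.168]
 [ 0.003  0.175 -0.985]]
```

Request:
{"fn": "step_arm", "kwargs": {"rows": [[0,-7,39,0],[0,-7,39,0],[0,-7,39,0],[0,-7,39,0],[0,-7,39,0],[0,-7,39,0],[0,-7,20,0],[0,-7,0,0]]}}

```text
time: 3.43
tool_pos: [0.091, 0.2935, 0.2345]
tcp_rot: [[-0.953, 0.3, 0.045], [0.303, 0.939, 0.162], [0.007, 0.168, -0.986]]
force: [0.0, -1.2, 0.7]
opening: 0.0877
grip_force: 0.0
```

Request:
{"fn": "step_arm", "kwargs": {"rows": [[0,-15,0,0],[0,-15,0,0],[0,-15,0,0],[0,-15,0,0],[0,-15,0,0],[0,-15,0,0],[0,-15,0,0],[0,-15,0,0]]}}

```text
time: 4.1
tool_pos: [0.0558, 0.1818, 0.2173]
tcp_rot: [[-0.953, 0.298, 0.051], [0.302, 0.938, 0.169], [0.002, 0.176, -0.984]]
force: [0.3, -0.3, 0.9]
opening: 0.0881
grip_force: 0.0
```

```bash
python3 -c "
from h import *
s=ctrl.sense();print(s['q'].round(1),s['tool_pos'].round(4),s['tcp_rot'].round(3))"
```

```text
[ 24.6 -18.7 133.1   8.8  59.2 -51.9] [0.0558 0.1818 0.2173] [[-0.953  0.298  0.051]
 [ 0.302  0.938  0.169]
 [ 0.002  0.176 -0.984]]
```

Request:
{"fn": "step_arm", "kwargs": {"rows": [[-27,15,-26,0],[-27,15,-26,0],[-27,15,-26,0],[-27,15,-26,0],[-27,15,-26,0],[-27,15,-26,0],[-27,15,-26,0],[-27,15,-26,0]]}}

```text
time: 4.77
tool_pos: [0.2878, 0.1939, 0.4446]
tcp_rot: [[-0.953, 0.299, 0.052], [0.304, 0.938, 0.168], [0.001, 0.176, -0.984]]
force: [0.3, 0.6, 1.1]
opening: 0.0884
grip_force: 0.0
```

Request:
{"fn": "step_arm", "kwargs": {"rows": [[-27,15,-26,0],[-12,-37,-12,0],[-12,-37,-12,0],[-12,-37,-12,0],[-12,-37,-12,0],[-12,-37,-12,0],[-12,-37,-12,0],[-12,-37,-12,0]]}}

```text
time: 5.43
tool_pos: [0.3129, -0.0878, 0.5089]
tcp_rot: [[-0.953, 0.299, 0.052], [0.304, 0.938, 0.166], [0.001, 0.174, -0.985]]
force: [1.4, -0.5, -0.3]
opening: 0.0884
grip_force: 0.0
```

Request:
{"fn": "step_arm", "kwargs": {"rows": [[-12,-37,-12,0],[-12,-37,-12,0],[-12,-37,-12,0],[-12,-37,-12,0],[0,0,0,7],[0,0,0,7],[0,0,0,7],[0,0,0,7]]}}

```text
time: 6.1
tool_pos: [0.3129, -0.2474, 0.5297]
tcp_rot: [[-0.696, 0.716, 0.051], [0.713, 0.681, 0.166], [0.085, 0.152, -0.985]]
force: [0.5, 0.7, 0.3]
opening: 0.088
grip_force: 0.0
```

```bash
cat >> h.py <<'E'
def st():
    s=ctrl.sense(); z=s['tcp_rot'][:,2]
    print(round(s['time'],2),"q",s['q'].round(1),"p",s['tool_pos'].round(4),"tilt",np.degrees(np.arccos(-z[2])).round(1),"brg",np.degrees(np.arctan2(z[1],z[0])).round(1),"open",s['opening'].round(4),"gf",round(s['grip_force'],1),"F",s['force'].round(1)); print(s['tcp_rot'].round(4).tolist()); return s
def tool(v):
    r=ctrl.sense()['tcp_rot']; print("tool mm",(r.T@np.array(v)*1000).round(1))
E
python3 -c "
from h import *
s=st()"
```

```text
Traceback (most recent call last):
  File "h.py", line 12, in st
    print(round(s['time'],2),"q",s['q'].round(1),"p",s['tool_pos'].round(4),"tilt",np.degrees(np.arccos(-z[2])).round(1),"brg",np.degrees(np.arctan2(z[1],z[0])).round(1),"open",s['opening'].round(4),"gf",round(s['grip_force'],1),"F",s['force'].round(1)); print(s['tcp_rot'].round(4).tolist()); return s
                                                                                                                                                                                 ^^^^^^^^^^^^^^^^^^
AttributeError: 'float' object has no attribute 'round'
```

```bash
sed -i "s/s\['opening'\].round(4)/round(s['opening'],4)/" h.py; python3 -c "
from h import *
s=st(); tool((-.1-.313,-.2,.1))"
```

```text
6.1 q [-59.1   3.4  62.9   8.6 120.2 -99.2] p [ 0.3129 -0.2474  0.5297] tilt 10.0 brg 73.1 open 0.088 gf 0.0 F [0.5 0.7 0.3]
[[-0.6962, 0.716, 0.0506], [0.7128, 0.6814, 0.1661], [0.0845, 0.1517, -0.9848]]
tool mm [ 153.4 -416.8 -152.6]
```

Request:
{"fn": "step_arm", "kwargs": {"rows": [[0,0,0,7],[0,0,0,7],[0,0,0,7],[0,-37,-13,0],[0,-37,-13,0],[0,-37,-13,0],[0,-37,-13,0],[0,-37,-13,0]]}}

```text
time: 6.77
tool_pos: [0.1393, -0.3291, 0.5735]
tcp_rot: [[-0.399, 0.915, 0.05], [0.907, 0.387, 0.165], [0.132, 0.111, -0.985]]
force: [0.0, -1.3, -0.1]
opening: 0.0885
grip_force: 0.0
```

Request:
{"fn": "step_arm", "kwargs": {"rows": [[0,-37,-13,0],[0,-37,-13,0],[0,-37,-13,0],[0,-37,-13,0],[0,-37,-13,0],[0,-37,-13,0],[0,-37,-13,0],[0,-20,-13,0]]}}

```text
time: 7.43
tool_pos: [-0.1222, -0.4553, 0.6431]
tcp_rot: [[-0.397, 0.917, 0.051], [0.908, 0.384, 0.168], [0.135, 0.113, -0.984]]
force: [-0.1, -0.9, 0.7]
opening: 0.0882
grip_force: 0.0
```

```bash
python3 -c "
from h import *
s=st(); tool((0,0,.1))"
```

```text
7.43 q [-118.6   19.3   23.2   -3.8  147.4 -144.8] p [-0.1222 -0.4553  0.6431] tilt 10.1 brg 73.1 open 0.0882 gf 0.0 F [-0.1 -0.9  0.7]
[[-0.3968, 0.9165, 0.051], [0.908, 0.3837, 0.1684], [0.1347, 0.1132, -0.9844]]
tool mm [ 13.5  11.3 -98.4]
```

Request:
{"fn": "step_arm", "kwargs": {"rows": [[5,5,-40,0],[5,5,-40,0],[5,5,-40,0],[5,5,-40,0],[5,5,-40,0],[5,5,-40,0],[5,5,-40,0],[5,5,-40,0]]}}

```text
time: 8.1
tool_pos: [-0.0877, -0.3342, 0.7464]
tcp_rot: [[-0.397, 0.916, 0.048], [0.912, 0.388, 0.136], [0.105, 0.098, -0.99]]
force: [-0.7, -1.2, -0.6]
opening: 0.088
grip_force: 0.0
```

```bash
python3 -c "
from h import *
s=st(); tool((0,0,.1))"
```

```text
8.1 q [-123.5   12.1   12.7   -6.8  163.1 -153.1] p [-0.0877 -0.3342  0.7464] tilt 8.3 brg 70.3 open 0.088 gf 0.0 F [-0.7 -1.2 -0.6]
[[-0.3972, 0.9165, 0.0484], [0.9117, 0.3879, 0.1355], [0.1054, 0.098, -0.9896]]
tool mm [ 10.5   9.8 -99. ]
```

Request:
{"fn": "step_arm", "kwargs": {"rows": [[26,21,-22,0],[26,21,-22,0],[26,21,-22,0],[26,21,-22,0],[26,21,-22,0],[26,21,-22,0],[26,21,-22,0],[26,21,-22,0]]}}

```text
time: 8.77
tool_pos: [-0.0159, -0.1897, 0.8092]
tcp_rot: [[-0.381, 0.916, -0.126], [0.925, 0.379, -0.035], [0.015, -0.13, -0.991]]
force: [-0.5, -0.6, 0.1]
opening: 0.0879
grip_force: 0.0
```

```bash
python3 -c "
from h import *
s=st(); tool((0,0,.1))"
```

```text
8.77 q [-127.5   -2.5   12.7  -15.7  163.1 -165.2] p [-0.0159 -0.1897  0.8092] tilt 7.5 brg -164.3 open 0.0879 gf 0.0 F [-0.5 -0.6  0.1]
[[-0.3807, 0.916, -0.1261], [0.9246, 0.3794, -0.0355], [0.0154, -0.1301, -0.9914]]
tool mm [  1.5 -13.  -99.1]
```

Request:
{"fn": "step_arm", "kwargs": {"rows": [[-20,30,16,0],[-20,30,16,0],[-20,30,16,0],[-20,30,16,0],[-20,30,16,0],[-20,30,16,0],[-20,30,16,0],[-20,30,16,0]]}}

```text
time: 9.43
tool_pos: [0.2051, -0.244, 0.6751]
tcp_rot: [[-0.382, 0.916, -0.123], [0.924, 0.381, -0.034], [0.016, -0.126, -0.992]]
force: [-0.4, -1.5, 0.2]
opening: 0.088
grip_force: 0.0
```

Request:
{"fn": "step_arm", "kwargs": {"rows": [[32,23,-9,0],[32,23,-9,0],[32,23,-9,0],[32,23,-9,0],[32,23,-9,0],[32,23,-9,0],[32,23,-9,0],[32,23,-9,0]]}}

```text
time: 10.1
tool_pos: [0.2808, 0.0586, 0.7278]
tcp_rot: [[-0.381, 0.917, -0.122], [0.924, 0.38, -0.033], [0.016, -0.125, -0.992]]
force: [0.5, -1.5, 0.1]
opening: 0.088
grip_force: 0.0
```

```bash
python3 -c "
from h import *
s=st()
p=s['tool_pos'];z=s['tcp_rot'][:,2];print('bearing',np.degrees(np.arctan2(p[1],p[0])),'r',np.hypot(p[0],p[1]))
tool((.34-p[0],.1-p[1],.72-p[2]))
tool((0,0,.1))"
```

```text
10.1 q [-10.2   1.7  29.7  -7.3 154.9 -39.1] p [0.2808 0.0586 0.7278] tilt 7.3 brg -165.0 open 0.088 gf 0.0 F [ 0.5 -1.5  0.1]
[[-0.3809, 0.9165, -0.1221], [0.9245, 0.3798, -0.0328], [0.0163, -0.1254, -0.992]]
bearing 11.791909327642838 r 0.2868396058381638
tool mm [15.6 71.  -0.9]
tool mm [  1.6 -12.5 -99.2]
```

Request:
{"fn": "step_arm", "kwargs": {"rows": [[7,36,0,0],[7,36,0,0],[1,-5,-40,0],[1,-5,-40,0],[4,-30,-25,0],[4,-30,-25,0],[4,-30,-25,0],[4,-30,-25,0]]}}

```text
time: 10.77
tool_pos: [0.2409, 0.0654, 0.7898]
tcp_rot: [[-0.386, 0.923, -0.006], [0.92, 0.384, -0.076], [-0.068, -0.035, -0.997]]
force: [-0.3, -2.0, 0.2]
opening: 0.0882
grip_force: 0.0
```

```bash
python3 -c "
from h import *
s=st()"
```

```text
10.77 q [ -9.3   3.3  12.7 -15.2 163.1 -46.5] p [0.2409 0.0654 0.7898] tilt 4.4 brg -94.8 open 0.0882 gf 0.0 F [-0.3 -2.   0.2]
[[-0.3858, 0.9226, -0.0064], [0.9201, 0.3843, -0.076], [-0.0677, -0.0352, -0.9971]]
```

Request:
{"fn": "step_arm", "kwargs": {"rows": [[0,0,20,-7],[0,0,40,-7],[0,0,40,-7],[0,0,40,-7],[0,0,40,-7],[0,0,40,-7],[0,0,0,0],[0,0,0,0]], "jaw": 50, "force": 25}}

```text
time: 11.43
tool_pos: [0.2407, 0.0492, 0.5831]
tcp_rot: [[-0.887, 0.462, -0.01], [0.462, 0.884, -0.077], [-0.027, -0.073, -0.997]]
force: [0.6, 0.6, 0.9]
opening: 0.05
grip_force: 0.0
```

```bash
python3 -c "
from h import *
s=st(); z=s['tcp_rot'][:,2]; T=np.array([.523,-.2597,.126])-.045*z; print(T)
y=s['tcp_rot'][:,1]; print(np.degrees(np.arctan2(y[1],y[0])))
p=s['tool_pos']; A=np.array([T[0],T[1],.25]); tool(A-p); tool(T-A)"
```

```text
11.43 q [-13.3 -13.5  68.6  -5.4 124.3 -78.7] p [0.2407 0.0492 0.5831] tilt 4.4 brg -97.5 open 0.05 gf 0.0 F [0.6 0.6 0.9]
[[-0.8866, 0.4624, -0.0101], [0.4617, 0.8837, -0.0768], [-0.0266, -0.0728, -0.997]]
[ 0.52345535 -0.25624443  0.17086482]
62.37920311386389
tool mm [-382.9 -115.   352.7]
tool mm [ 2.1  5.8 78.9]
```

Request:
{"fn": "step_arm", "kwargs": {"rows": [[-27.4,-8.2,25.2,0],[-27.4,-8.2,25.2,0],[-27.4,-8.2,25.2,0],[-27.4,-8.2,25.2,0],[-27.4,-8.2,25.2,0],[-27.4,-8.2,25.2,0],[-27.4,-8.2,25.2,0],[-27.4,-8.2,25.2,0]]}}

```text
time: 12.1
tool_pos: [0.4082, -0.1277, 0.3955]
tcp_rot: [[-0.886, 0.463, -0.001], [0.461, 0.883, -0.082], [-0.037, -0.074, -0.997]]
force: [0.2, 0.5, -0.1]
opening: 0.0498
grip_force: 0.0
```

Request:
{"fn": "step_arm", "kwargs": {"rows": [[-27.4,-8.2,25.2,0],[-27.4,-8.2,25.2,0],[-27.4,-8.2,25.2,0],[-27.4,-8.2,25.2,0],[-27.4,-8.2,25.2,0],[-27.4,-8.2,25.2,0],[0,0,0,-2.6],[0,0,0,0]]}}

```text
time: 12.77
tool_pos: [0.5304, -0.2585, 0.2506]
tcp_rot: [[-0.907, 0.42, -0.006], [0.419, 0.904, -0.08], [-0.028, -0.075, -0.997]]
force: [1.2, -0.0, 0.9]
opening: 0.0499
grip_force: 0.0
```

```bash
python3 -c "
from h import *
s=st(); z=s['tcp_rot'][:,2]; T=np.array([.523,-.2597,.126])-.045*z
y=s['tcp_rot'][:,1]; print(np.degrees(np.arctan2(y[1],y[0])))
tool(T-s['tool_pos'])
c=cam('wrist'); save('w1.png',c['image'])
W=world(c); z=W[...,2]; 
P=W[(z>.128)&(z<.138)&(abs(W[...,0]-.523)<.04)&(abs(W[...,1]+.26)<.04)]
print(len(P)); print(cv2.minAreaRect((P[:,:2]*1000).astype(np.float32)))"
```

```text
12.77 q [ -36.2   27.6   73.7   -4.    76.2 -100.5] p [ 0.5304 -0.2585  0.2506] tilt 4.6 brg -94.1 open 0.0499 gf 0.0 F [ 1.2 -0.   0.9]
[[-0.9074, 0.4202, -0.0058], [0.4192, 0.9043, -0.0802], [-0.0285, -0.0752, -0.9968]]
65.08032821040042
tool mm [ 9.8  5.2 79.3]
2284
((523.4161376953125, -260.2199401855469), (14.08133316040039, 45.83045959472656), 66.18748474121094)
```

View pics/w1.png

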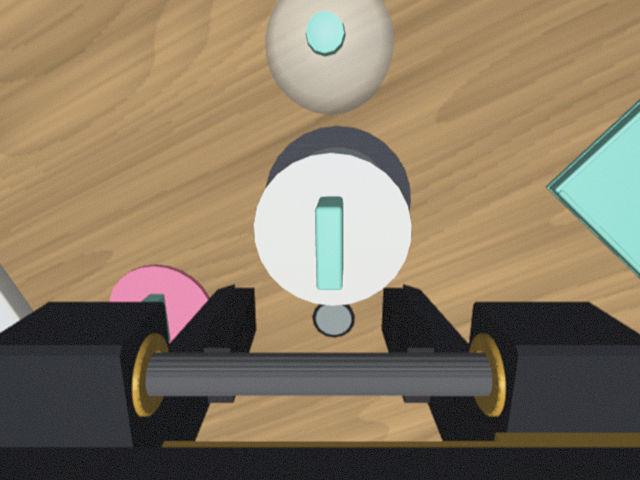

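Request:
{"fn": "step_arm", "kwargs": {"rows": [[2,1,16,-1],[2,1,16,0],[2,1,16,0],[2,1,16,0],[2,1,15,0],[0,0,0,0],[0,0,0,0],[0,0,0,0]]}}

```text
time: 13.48
tool_pos: [0.5202, -0.2535, 0.1721]
tcp_rot: [[-0.915, 0.403, -0.006], [0.402, 0.912, -0.08], [-0.027, -0.075, -0.997]]
force: [0.0, -0.3, 0.0]
opening: 0.0502
grip_force: 0.0
```

Request:
{"fn": "step_arm", "kwargs": {"rows": [[0,0,0,0],[0,0,0,0],[0,0,0,0],[0,0,0,0],[0,0,0,0],[0,0,0,0],[0,0,0,0],[0,0,0,0]], "jaw": 5, "force": 40}}

```text
time: 14.15
tool_pos: [0.5189, -0.2527, 0.1701]
tcp_rot: [[-0.916, 0.402, -0.009], [0.401, 0.913, -0.077], [-0.023, -0.074, -0.997]]
force: [-1.2, 0.8, 5.4]
opening: 0.014
grip_force: 39.0
```

Request:
{"fn": "step_arm", "kwargs": {"rows": [[0,0,0,4],[0,0,0,4],[0,0,0,4],[0,0,0,4],[0,0,0,4],[0,0,0,4],[0,0,0,4],[0,0,0,0]]}}

```text
time: 14.82
tool_pos: [0.5188, -0.253, 0.1703]
tcp_rot: [[-0.617, 0.787, -0.009], [0.785, 0.615, -0.078], [-0.056, -0.055, -0.997]]
force: [-2.7, 1.1, 5.8]
opening: 0.0141
grip_force: 39.1
```

```bash
python3 -c "
from h import *
s=st(); tool((0,0,.1))
y=s['tcp_rot'][:,1]; print(np.degrees(np.arctan2(y[1],y[0])))
c=cam('top'); W=world(c); z=W[...,2]
P=W[(z>.126)&(z<.137)&(abs(W[...,0]-.523)<.04)&(abs(W[...,1]+.26)<.04)]
print(len(P)); print(cv2.minAreaRect((P[:,:2]*1000).astype(np.float32)) if len(P)>5 else '')
z=W[...,2];P=W[(z>.09)&(z<.108)&(abs(W[...,0]-.523)<.06)&(abs(W[...,1]+.26)<.06)];print(len(P),np.percentile(P[:,2],[5,50,95]))"
```

```text
14.82 q [-36.5  31.3  82.   -4.3  64.5 -72.8] p [ 0.5188 -0.253   0.1703] tilt 4.5 brg -96.7 open 0.0141 gf 39.1 F [-2.7  1.1  5.8]
[[-0.6171, 0.7869, -0.0092], [0.785, 0.6147, -0.0777], [-0.0555, -0.0551, -0.9969]]
tool mm [ -5.6  -5.5 -99.7]
37.99511095796429
0

62 [0.09855152 0.10165348 0.10530792]
```

Request:
{"fn": "step_arm", "kwargs": {"rows": [[-0.5,-0.5,-8,0],[-0.5,-0.5,-8,0],[-0.5,-0.5,-8,0],[-0.5,-0.5,-8,0],[-1,-1,-16,0],[-1,-1,-16,0],[-1,-1,-16,0],[-1,-1,-16,0]]}}

```text
time: 15.53
tool_pos: [0.5186, -0.2536, 0.2672]
tcp_rot: [[-0.62, 0.785, -0.01], [0.783, 0.618, -0.077], [-0.054, -0.055, -0.997]]
force: [0.7, -0.9, -1.2]
opening: 0.0139
grip_force: 39.4
```

```bash
python3 -c "
from h import *
s=st(); tool(np.array([.6115,-.016,s['tool_pos'][2]])-s['tool_pos']); tool((0,0,-.1))
c=cam('scene'); save('s1.png',c['image'][80:400,150:500])"
```

```text
15.53 q [-36.5  25.7  74.2  -4.   78.  -74.1] p [ 0.5186 -0.2536  0.2672] tilt 4.4 brg -97.2 open 0.0139 gf 39.4 F [ 0.7 -0.9 -1.2]
[[-0.6199, 0.7846, -0.0097], [0.7828, 0.6176, -0.0769], [-0.0543, -0.0552, -0.997]]
tool mm [128.4 219.7 -19.2]
tool mm [ 5.4  5.5 99.7]
```

View pics/s1.png

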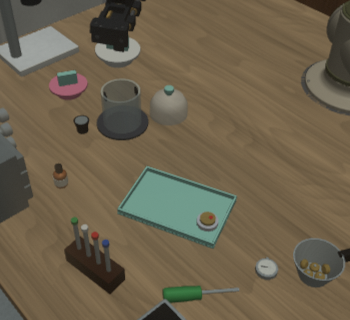

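Request:
{"fn": "step_arm", "kwargs": {"rows": [[16,27.5,-2.4,0],[16,27.5,-2.4,0],[16,27.5,-2.4,0],[16,27.5,-2.4,0],[16,27.5,-2.4,0],[16,27.5,-2.4,0],[16,27.5,-2.4,0],[16,27.5,-2.4,0]]}}

```text
time: 16.25
tool_pos: [0.6124, -0.0146, 0.2658]
tcp_rot: [[-0.62, 0.785, -0.01], [0.783, 0.618, -0.077], [-0.054, -0.055, -0.997]]
force: [-0.1, -0.6, -1.4]
opening: 0.0136
grip_force: 39.7
```

Request:
{"fn": "step_arm", "kwargs": {"rows": [[0,0,0,0],[1.2,1.2,22,0],[1.2,1.2,22,0],[1.2,1.2,22,0],[1.2,1.2,22,0],[1.2,1.2,22,0],[1,1,18,0],[0.5,0.5,10,0]]}}

```text
time: 16.92
tool_pos: [0.6112, -0.0167, 0.1252]
tcp_rot: [[-0.62, 0.785, -0.013], [0.783, 0.617, -0.076], [-0.052, -0.058, -0.997]]
force: [0.1, -0.3, -1.9]
opening: 0.0142
grip_force: 39.7
```

```bash
python3 -c "
from h import *
s=st(); tool(np.array([.6115,-.016,.1])-s['tool_pos'])
c=cam('top'); W=world(c); z=W[...,2];im=c['image'].astype(int)
m=(z>.03)&(z<.07)&(im.min(-1)>130)&(abs(W[...,0]-.6)<.12)&(abs(W[...,1])<.12)
P=W[m];print(len(P),np.median(P,0),cv2.minEnclosingCircle((P[:,:2]*1000).astype(np.float32)));save('t1.png',c['image'][180:320,210:370])
"
```

```text
16.92 q [-11.3  37.8  77.5  -4.9  64.6 -47.4] p [ 0.6112 -0.0167  0.1252] tilt 4.4 brg -99.8 open 0.0142 gf 39.7 F [ 0.1 -0.3 -1.9]
[[-0.6198, 0.7847, -0.0131], [0.7831, 0.6172, -0.0763], [-0.0518, -0.0575, -0.997]]
tool mm [ 1.7  2.2 25.1]
26 [ 0.60238625 -0.06739124  0.05865793] ((605.74755859375, -28.00490379333496), 44.83121109008789)
```

Request:
{"fn": "step_arm", "kwargs": {"rows": [[0.3,0.3,7,0],[0.3,0.3,5,0],[0.3,0.3,4,0],[0.3,0.3,4,0],[0.3,0.3,3,0],[0,0,2,0],[0,0,0,0],[0,0,0,0]]}}

```text
time: 17.63
tool_pos: [0.6122, -0.0162, 0.1025]
tcp_rot: [[-0.62, 0.785, -0.009], [0.783, 0.618, -0.077], [-0.054, -0.055, -0.997]]
force: [1.4, -0.0, -2.3]
opening: 0.0137
grip_force: 39.7
```

Request:
{"fn": "step_arm", "kwargs": {"rows": [[0,0,1,0],[0,0,1,0],[0,0,1,0],[0,0,0,0],[0,0,0,0],[0,0,0,0],[0,0,0,0],[0,0,0,0]]}}

```text
time: 18.3
tool_pos: [0.6122, -0.0165, 0.0999]
tcp_rot: [[-0.62, 0.785, -0.009], [0.783, 0.618, -0.077], [-0.055, -0.055, -0.997]]
force: [-2.0, -0.4, 6.0]
opening: 0.0136
grip_force: 39.8
```

Request:
{"fn": "step_arm", "kwargs": {"rows": [[0,0,0,0],[0,0,0,0],[0,0,0,0],[0,0,0,0],[0,0,0,0],[0,0,0,0],[0,0,0,0],[0,0,0,0]], "jaw": 50}}

```text
time: 18.97
tool_pos: [0.6121, -0.0164, 0.0994]
tcp_rot: [[-0.62, 0.785, -0.01], [0.783, 0.618, -0.077], [-0.054, -0.055, -0.997]]
force: [-0.4, 0.4, 0.0]
opening: 0.0505
grip_force: 0.0
```

Request:
{"fn": "step_arm", "kwargs": {"rows": [[0,0,-12,0],[0,0,-20,0],[0,0,-40,0],[0,0,-40,0],[0,0,-40,0],[0,0,-40,0],[0,0,-40,0],[0,0,-40,0]]}}

```text
time: 19.63
tool_pos: [0.6141, 0.0048, 0.3729]
tcp_rot: [[-0.62, 0.785, -0.009], [0.783, 0.618, -0.077], [-0.055, -0.055, -0.997]]
force: [0.1, 0.9, -1.1]
opening: 0.0498
grip_force: 0.0
```

```bash
python3 -c "
from h import *
s=st(); p=s['tool_pos']
for n in('scene','top'):
  c=cam(n); save(n+'2.png',c['image']); W=world(c); z=W[...,2];im=c['image'].astype(int)
  m=(z>.015)&(z<.06)&(im.min(-1)>120)&(abs(W[...,0]-.6)<.09)&(abs(W[...,1]+.02)<.09)
  P=W[m];print(n,len(P),np.median(P,0) if len(P) else'',np.percentile(P[:,2],[5,95]) if len(P) else '')
  m=(z>.055)&(z<.07)&(abs(W[...,0]-.61)<.06)&(abs(W[...,1]+.02)<.06)
  P=W[m];print(n,'bar',len(P),np.median(P,0) if len(P) else'')
tool(np.array([.63,-.31,.42])-p)
"
```

```text
19.63 q [ -9.2  26.9  54.7  -4.5  98.2 -48.2] p [0.6141 0.0048 0.3729] tilt 4.4 brg -96.9 open 0.0498 gf 0.0 F [ 0.1  0.9 -1.1]
[[-0.6199, 0.7846, -0.0093], [0.7828, 0.6176, -0.0769], [-0.0545, -0.0549, -0.997]]
scene 934 [ 0.62630894 -0.01495454  0.02759189] [0.02543357 0.03009363]
scene bar 153 [ 0.61780748 -0.02279894  0.05908971]
top 163 [ 0.57947655 -0.05390513  0.02764635] [0.01558627 0.03321113]
top bar 0 
tool mm [-259.1 -184.2  -22.1]
```

View pics/scene2.png

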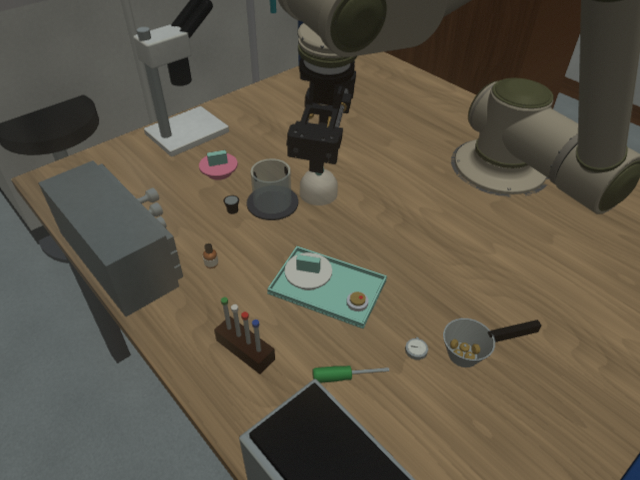

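Request:
{"fn": "step_arm", "kwargs": {"rows": [[0,0,0,-6.5],[0,0,0,-6.5],[0,0,0,-6.5],[0,0,0,-6.5],[-30,-36,-6,0],[-30,-36,-6,0],[-30,-36,-6,0],[-30,-36,-6,0]]}}

```text
time: 20.4
tool_pos: [0.6553, -0.1554, 0.4034]
tcp_rot: [[-0.901, 0.433, -0.01], [0.432, 0.898, -0.076], [-0.024, -0.073, -0.997]]
force: [1.1, -0.3, 0.8]
opening: 0.0495
grip_force: 0.0
```

Request:
{"fn": "step_arm", "kwargs": {"rows": [[-40,0,0,0],[-40,0,0,0],[-40,0,0,0],[-40,0,0,0],[-40,0,0,0],[-40,0,0,0],[-40,0,0,0],[-40,0,0,0]]}}

```text
time: 21.07
tool_pos: [0.7773, -0.2447, 0.3333]
tcp_rot: [[-0.897, 0.433, 0.091], [0.423, 0.9, -0.108], [-0.128, -0.059, -0.99]]
force: [0.1, -0.2, -0.2]
opening: 0.05
grip_force: 0.0
```

```bash
python3 -c "
from h import *
st()"
```

```text
21.07 q [-25.   51.9  12.8  -3.6 107.8 -90.8] p [ 0.7773 -0.2447  0.3333] tilt 8.1 brg -50.1 open 0.05 gf 0.0 F [ 0.1 -0.2 -0.2]
[[-0.8969, 0.4329, 0.0905], [0.4233, 0.8995, -0.1081], [-0.1282, -0.0586, -0.99]]
```

Request:
{"fn": "step_arm", "kwargs": {"rows": [[-33,0,-24,0],[-33,0,-24,0],[-33,0,-24,0],[-33,0,-24,0],[-33,0,-24,0],[-33,0,-24,0],[-33,0,-24,0],[-33,0,-24,0]]}}

```text
time: 21.73
tool_pos: [0.7471, -0.2556, 0.4394]
tcp_rot: [[-0.868, 0.43, 0.249], [0.4, 0.902, -0.162], [-0.294, -0.041, -0.955]]
force: [0.2, -0.6, -0.5]
opening: 0.0499
grip_force: 0.0
```

```bash
python3 -c "
from h import *
st()"
```

```text
21.73 q [-27.   44.5  12.7  -1.9 105.6 -92.7] p [ 0.7471 -0.2556  0.4394] tilt 17.3 brg -33.1 open 0.0499 gf 0.0 F [ 0.2 -0.6 -0.5]
[[-0.868, 0.4299, 0.2487], [0.4002, 0.9019, -0.1622], [-0.2941, -0.0413, -0.9549]]
```

Request:
{"fn": "step_arm", "kwargs": {"rows": [[-38,0,-12,0],[-38,0,-12,0],[-38,0,-12,0],[-38,0,-12,0],[-38,0,-12,0],[-38,0,-12,0],[-38,0,-12,0],[-38,0,-12,0]]}}

```text
time: 22.4
tool_pos: [0.7514, -0.2796, 0.4778]
tcp_rot: [[-0.812, 0.426, 0.4], [0.367, 0.904, -0.217], [-0.454, -0.029, -0.891]]
force: [0.8, -0.4, -0.7]
opening: 0.05
grip_force: 0.0
```

Request:
{"fn": "step_arm", "kwargs": {"rows": [[-41,0,0,0],[-41,0,0,0],[-41,0,0,0],[-41,0,0,0],[-41,0,0,0],[-41,0,0,0],[-41,0,0,0],[-41,0,0,0]]}}

```text
time: 23.07
tool_pos: [0.7806, -0.3104, 0.4825]
tcp_rot: [[-0.725, 0.421, 0.545], [0.323, 0.907, -0.271], [-0.608, -0.021, -0.794]]
force: [-0.1, 0.5, 0.5]
opening: 0.0503
grip_force: 0.0
```

```bash
python3 -c "
from h import *
st()"
```

```text
23.07 q [-30.2  43.4  12.7   2.3  86.5 -95.1] p [ 0.7806 -0.3104  0.4825] tilt 37.5 brg -26.5 open 0.0503 gf 0.0 F [-0.1  0.5  0.5]
[[-0.7253, 0.421, 0.5446], [0.3229, 0.9068, -0.271], [-0.608, -0.0207, -0.7937]]
```

Request:
{"fn": "step_arm", "kwargs": {"rows": [[-41,0,4,0],[-41,0,4,0],[-41,0,4,0],[-41,0,4,0],[-41,0,4,0],[-41,0,4,0],[-41,0,4,0],[-41,0,4,0]]}}

```text
time: 23.73
tool_pos: [0.7968, -0.3292, 0.5097]
tcp_rot: [[-0.615, 0.417, 0.67], [0.269, 0.909, -0.319], [-0.742, -0.016, -0.671]]
force: [0.0, 0.9, 0.1]
opening: 0.05
grip_force: 0.0
```

Request:
{"fn": "step_arm", "kwargs": {"rows": [[-40,0,10,0],[-40,0,10,0],[-40,0,10,0],[-40,0,10,0],[-40,0,10,0],[-40,0,10,0],[-40,0,10,0],[-40,0,10,0]]}}

```text
time: 24.4
tool_pos: [0.8086, -0.3423, 0.5414]
tcp_rot: [[-0.487, 0.414, 0.769], [0.209, 0.91, -0.357], [-0.848, -0.013, -0.53]]
force: [0.3, 0.8, 0.6]
opening: 0.0505
grip_force: 0.0
```

```bash
python3 -c "
from h import *
st()"
```

```text
24.4 q [-31.9  42.6  12.7   6.4  67.  -97.1] p [ 0.8086 -0.3423  0.5414] tilt 58.0 brg -24.9 open 0.0505 gf 0.0 F [0.3 0.8 0.6]
[[-0.4874, 0.4137, 0.769], [0.2095, 0.9103, -0.357], [-0.8477, -0.0129, -0.5303]]
```

Request:
{"fn": "step_arm", "kwargs": {"rows": [[-40,0,10,0],[-40,0,10,0],[-40,0,10,0],[-40,0,10,0],[0,0,0,0],[0,0,0,0],[0,0,-40,0],[0,0,-40,0]]}}

```text
time: 25.07
tool_pos: [0.7418, -0.3147, 0.5996]
tcp_rot: [[-0.431, 0.413, 0.803], [0.185, 0.911, -0.369], [-0.883, -0.011, -0.468]]
force: [0.4, 0.2, 2.0]
opening: 0.0501
grip_force: 0.0
```

```bash
python3 -c "
from h import *
s=st(); tool(np.array([.36,.37,.32])-s['tool_pos'])"
```

```text
25.07 q [-33.1  31.2  27.    8.6  60.2 -98.9] p [ 0.7418 -0.3147  0.5996] tilt 62.1 brg -24.7 open 0.0501 gf 0.0 F [0.4 0.2 2. ]
[[-0.4306, 0.4125, 0.8028], [0.1847, 0.9109, -0.369], [-0.8835, -0.0106, -0.4684]]
tool mm [ 537.9  469.2 -428.3]
```

Request:
{"fn": "step_arm", "kwargs": {"rows": [[25.6,22.3,-20.4,0],[25.6,22.3,-20.4,0],[25.6,22.3,-20.4,0],[25.6,22.3,-20.4,0],[25.6,22.3,-20.4,0],[25.6,22.3,-20.4,0],[25.6,22.3,-20.4,0],[25.6,22.3,-20.4,0]]}}

```text
time: 25.73
tool_pos: [0.5938, -0.0517, 0.497]
tcp_rot: [[-0.423, 0.412, 0.807], [0.179, 0.911, -0.371], [-0.888, -0.012, -0.459]]
force: [0.9, 0.3, 1.2]
opening: 0.0499
grip_force: 0.0
```

Request:
{"fn": "step_arm", "kwargs": {"rows": [[25.6,22.3,-20.4,0],[25.6,22.3,-20.4,0],[25.6,22.3,-20.4,0],[25.6,22.3,-20.4,0],[25.6,22.3,-20.4,0],[25.6,22.3,-20.4,0],[25.6,22.3,-20.4,0],[25.6,22.3,-20.4,0]]}}

```text
time: 26.4
tool_pos: [0.4492, 0.2081, 0.3882]
tcp_rot: [[-0.421, 0.412, 0.808], [0.179, 0.911, -0.372], [-0.889, -0.012, -0.458]]
force: [0.8, -0.5, 0.4]
opening: 0.05
grip_force: 0.0
```

```bash
python3 -c "
from h import *
s=st(); tool(np.array([.36,.37,.25])-s['tool_pos'])"
```

```text
26.4 q [ 26.1   8.2  96.4 -66.4  48.7  -5. ] p [0.4492 0.2081 0.3882] tilt 62.8 brg -24.7 open 0.05 gf 0.0 F [ 0.8 -0.5  0.4]
[[-0.4213, 0.4125, 0.8077], [0.1794, 0.9109, -0.3716], [-0.889, -0.0116, -0.4578]]
tool mm [189.5 112.3 -68.9]
```

```bash
cat > kin.py <<'E'
import numpy as np
from scipy.spatial.transform import Rotation as Ro
from scipy.optimize import least_squares
D=[([60.029,21.807,74.336,0,83.858,-12.336],[.1665,.5240,.3025]),
([48.3,-11.1,81.4,4.3,100.5,-22.9],[.0956,.3044,.4952]),([24.6,-18.7,133.1,8.8,59.2,-51.9],[.0558,.1818,.2173]),
([-59.1,3.4,62.9,8.6,120.2,-99.2],[.3129,-.2474,.5297]),([-118.6,19.3,23.2,-3.8,147.4,-144.8],[-.1222,-.4553,.6431]),
([-123.5,12.1,12.7,-6.8,163.1,-153.1],[-.0877,-.3342,.7464]),([-10.2,1.7,29.7,-7.3,154.9,-39.1],[.2808,.0586,.7278]),
([-36.2,27.6,73.7,-4,76.2,-100.5],[.5304,-.2585,.2506]),([-27,44.5,12.7,-1.9,105.6,-92.7],[.7471,-.2556,.4394]),
([-31.9,42.6,12.7,6.4,67,-97.1],[.8086,-.3423,.5414]),([-33.1,31.2,27,8.6,60.2,-98.9],[.7418,-.3147,.5996]),([26.1,8.2,96.4,-66.4,48.7,-5],[.4492,.2081,.3882])]
rot=lambda q:Ro.from_euler('ZYZYZ',[q[0],q[1]+q[2],q[3],q[4],q[5]],degrees=True).as_matrix()
def A(q):
    R1=Ro.from_euler('Z',q[0],degrees=True).as_matrix();R2=R1@Ro.from_euler('Y',q[1],degrees=True).as_matrix();R3=R1@Ro.from_euler('Y',q[1]+q[2],degrees=True).as_matrix()
    return np.c_[R1,R2[:,0],R2[:,2],R3[:,0],R3[:,2],rot(q)[:,2]]
X=np.linalg.lstsq(np.vstack([A(q) for q,p in D]),np.hstack([p for q,p in D]),rcond=None)[0]
C=None
lo=np.array([-178.18,-50.72,12.68,-81.47,9.98,-165.26]);hi=np.array([178.18,133.34,142.11,261.47,163.14,165.26])
def fk(q): return A(q)@X, rot(q)@C
def ik(p,R,q0,w=.2):
    def f(q): pp,RR=fk(q); return np.r_[(pp-p)*1000,w*1000*Ro.from_matrix(RR.T@R).as_rotvec()]
    s=least_squares(f,np.clip(q0,lo+.01,hi-.01),bounds=(lo,hi)); return s.x,np.abs(s.fun).max()
Rm=np.array([[-.4213,.4125,.8077],[.1794,.9109,-.3716],[-.889,-.0116,-.4578]])
C=rot(D[-1][0]).T@Rm
u,_,v=np.linalg.svd(np.round(C,1)); C=u@v
if __name__=="__main__":
    print(X.round(3), max(np.abs(A(q)@X-p).max() for q,p in D)); print((rot(D[-1][0]).T@Rm).round(2))
    # grasp options
    for al in (62.8,55,45):
      for br in (-24.7,-26):
        z=np.array([np.sin(np.radians(al))*np.cos(np.radians(br)),np.sin(np.radians(al))*np.sin(np.radians(br)),-np.cos(np.radians(al))])
        y=np.array([-np.sin(np.radians(br)),np.cos(np.radians(br)),0]);R=np.c_[np.cross(y,z),y,z]
        for g,n in((np.array([.4327,.331,.04]),'grasp'),(np.array([.4327,.331,.04])-.08*z,'pre'),(np.array([.4327,.331,.2]),'lift')):
            q,e=ik(g-.045*z,R,D[-1][0]); print(al,br,n,q.round(1),round(e,2))
E
python3 kin.py
```

```text
Traceback (most recent call last):
  File "kin.py", line 14, in <module>
    X=np.linalg.lstsq(np.vstack([A(q) for q,p in D]),np.hstack([p for q,p in D]),rcond=None)[0]
                                 ~^^^
  File "kin.py", line 13, in A
    return np.c_[R1,R2[:,0],R2[:,2],R3[:,0],R3[:,2],rot(q)[:,2]]
                                                    ~~~^^^
  File "kin.py", line 10, in <lambda>
    rot=lambda q:Ro.from_euler('ZYZYZ',[q[0],q[1]+q[2],q[3],q[4],q[5]],degrees=True).as_matrix()
                 ~~~~~~~~~~~~~^^^^^^^^^^^^^^^^^^^^^^^^^^^^^^^^^^^^^^^^^^^^^^^^^^^^^^
  File "scipy/spatial/transform/_rotation.pyx", line 1413, in scipy.spatial.transform._rotation.Rotation.from_euler
ValueError: Expected axis specification to be a non-empty string of upto 3 characters, got ZYZYZ
```

```bash
sed -i "s/^rot=.*/rot=lambda q:(Ro.from_euler('ZYZ',[q[0],q[1]+q[2],q[3]],degrees=True)*Ro.from_euler('YZ',[q[4],q[5]],degrees=True)).as_matrix()/" kin.py; python3 kin.py
```

```text
[-0.     0.117  0.13   0.     0.537  0.103  0.351  0.186] 0.0005834279639392315
[[-0. -1.  0.]
 [ 1. -0.  0.]
 [-0.  0.  1.]]
62.8 -24.7 grasp [ 46.   45.2 100.6 -81.5  57.5  46.7] 17.84
62.8 -24.7 pre [ 53.9  41.6 103.8 -81.5  61.6  50.2] 2.66
62.8 -24.7 lift [ 45.4  28.5  99.4 -78.2  58.7  29.7] 0.0
62.8 -26 grasp [ 46.1  45.5 100.4 -81.5  58.3  47.5] 15.55
62.8 -26 pre [ 53.9  42.  103.3 -81.4  62.3  50.7] 0.0
62.8 -26 lift [ 45.6  28.8  98.7 -77.2  59.9  29.5] 0.0
55 -24.7 grasp [ 43.7  42.7 102.6 -81.5  50.2  44.6] 5.54
55 -24.7 pre [ 51.2  37.5 103.6 -75.5  55.1  42. ] 0.0
55 -24.7 lift [ 43.6  26.1  97.5 -67.8  55.3  19.6] 0.0
55 -26 grasp [ 43.8  43.  102.4 -81.5  50.9  45.5] 3.44
55 -26 pre [ 51.3  37.8 102.6 -74.1  56.2  41.6] 0.0
55 -26 lift [ 43.8  26.4  96.8 -67.1  56.5  19.8] 0.0
45 -24.7 grasp [ 40.7  39.6 102.6 -72.7  42.3  34.2] 0.0
45 -24.7 pre [ 47.1  33.  101.9 -62.8  49.   26.9] 0.0
45 -24.7 lift [ 40.7  23.8  94.7 -53.2  53.4   5.6] 0.0
45 -26 grasp [ 40.9  39.8 102.  -71.4  43.3  34. ] 0.0
45 -26 pre [ 47.3  33.3 101.1 -61.8  50.2  27. ] 0.0
45 -26 lift [ 40.9  24.1  94.1 -52.9  54.6   6.3] 0.0
```

```bash
cat > a.py <<'E'
from kin import *
def desc(R): z=R[:,2]; y=R[:,1]; return "tilt %.1f brg %.1f ybrg %.1f yz %.3f"%(np.degrees(np.arccos(-z[2])),np.degrees(np.arctan2(z[1],z[0])),np.degrees(np.arctan2(y[1],y[0])),y[2])
for w in (.05,.2,.5,1):
    q=np.array(D[-1][0],float); p,R=fk(q); R=Rm
    for wp in ([.36,.37,.25],[.39,.352,.15],[.397,.349,.06]):
        wp=np.array(wp); 
        p0,R0=fk(q); n=int(np.linalg.norm(wp-p0)/.03)+1
        for i in range(n):
            pp,R=fk(q); q,e=ik(pp+(wp-pp)/(n-i),R,q,w)
        p,R=fk(q); print(w,wp,p.round(3),q.round(1),desc(R))
E
python3 a.py
```

```text
0.05 [0.36 0.37 0.25] [0.36 0.37 0.25] [ 50.5  25.9  97.2 -73.3  63.8  24.9] tilt 62.8 brg -24.6 ybrg 65.7 yz -0.011
0.05 [0.39  0.352 0.15 ] [0.39  0.352 0.15 ] [ 46.3  35.6 101.8 -81.5  57.9  39. ] tilt 61.6 brg -26.0 ybrg 64.6 yz -0.021
0.05 [0.397 0.349 0.06 ] [0.397 0.349 0.06 ] [ 45.2  45.3 101.1 -81.5  56.6  46. ] tilt 58.2 brg -31.0 ybrg 61.0 yz -0.058
0.2 [0.36 0.37 0.25] [0.36 0.37 0.25] [ 50.5  25.9  97.2 -73.3  63.8  24.9] tilt 62.8 brg -24.6 ybrg 65.7 yz -0.011
0.2 [0.39  0.352 0.15 ] [0.39  0.353 0.151] [ 46.4  35.6 101.7 -81.5  58.   39. ] tilt 61.7 brg -25.9 ybrg 64.7 yz -0.020
0.2 [0.397 0.349 0.06 ] [0.397 0.351 0.061] [ 45.4  45.3 101.  -81.5  56.7  46. ] tilt 58.3 brg -30.9 ybrg 61.1 yz -0.056
0.5 [0.36 0.37 0.25] [0.36 0.37 0.25] [ 50.5  25.9  97.2 -73.3  63.8  24.9] tilt 62.8 brg -24.6 ybrg 65.7 yz -0.011
0.5 [0.39  0.352 0.15 ] [0.389 0.358 0.155] [ 46.9  35.4 101.3 -81.5  58.3  38.7] tilt 62.1 brg -25.4 ybrg 65.1 yz -0.017
0.5 [0.397 0.349 0.06 ] [0.395 0.36  0.067] [ 46.4  45.  100.2 -81.5  57.4  45.7] tilt 59.0 brg -29.8 ybrg 61.9 yz -0.048
1 [0.36 0.37 0.25] [0.36 0.37 0.25] [ 50.5  25.9  97.2 -73.3  63.8  24.9] tilt 62.8 brg -24.6 ybrg 65.7 yz -0.011
1 [0.39  0.352 0.15 ] [0.387 0.362 0.158] [ 47.4  35.3 100.9 -81.5  58.7  38.5] tilt 62.5 brg -25.0 ybrg 65.4 yz -0.014
1 [0.397 0.349 0.06 ] [0.39  0.38  0.079] [ 48.5  44.5  98.6 -81.5  58.7  45. ] tilt 60.6 brg -27.6 ybrg 63.5 yz -0.032
```

Request:
{"fn": "step_arm", "kwargs": {"rows": [[31.6,18.7,-11.5,0],[31.6,18.7,-11.5,0],[31.6,18.7,-11.5,0],[31.6,18.7,-11.5,0],[31.6,18.7,-11.5,0],[31.6,18.7,-11.5,0],[0,0,0,0],[0,0,0,0]], "jaw": 65}}

```text
time: 27.07
tool_pos: [0.3604, 0.3697, 0.2492]
tcp_rot: [[-0.425, 0.41, 0.807], [0.176, 0.912, -0.371], [-0.888, -0.015, -0.459]]
force: [0.3, -0.1, 2.1]
opening: 0.0653
grip_force: 0.0
```

```bash
python3 -c "
from h import *
s=st(); tool(np.array([.392,.352,.15])-s['tool_pos'])"
```

```text
27.07 q [ 50.4  25.9  97.3 -73.2  63.7  24.7] p [0.3604 0.3697 0.2492] tilt 62.6 brg -24.7 open 0.0653 gf 0.0 F [ 0.3 -0.1  2.1]
[[-0.4245, 0.4101, 0.8072], [0.1765, 0.9119, -0.3705], [-0.8881, -0.0148, -0.4595]]
tool mm [71.5 -1.7 77.6]
```

Request:
{"fn": "step_arm", "kwargs": {"rows": [[14,0,15.5,0],[14,0,15.5,0],[14,0,15.5,0],[14,0,15.5,0],[14,0,15.5,0],[0,0,0,0],[0,0,0,0],[0,0,0,0]]}}

```text
time: 27.73
tool_pos: [0.3933, 0.3583, 0.1593]
tcp_rot: [[-0.428, 0.42, 0.8], [0.184, 0.907, -0.378], [-0.885, -0.015, -0.466]]
force: [0.4, -0.1, 0.5]
opening: 0.065
grip_force: 0.0
```

```bash
python3 -c "
from h import *
s=st(); z=s['tcp_rot'][:,2]; print(z)
d=np.array([np.cos(np.radians(153.8)),np.sin(np.radians(153.8)),0]); G=np.array([.5225,.287,.041])+.1*d; print(G); tool(G-.045*z-s['tool_pos']); tool((0,0,-.1)); tool(np.array([.9,-.44,0])*.1)"
```

```text
27.73 q [ 46.5  35.1 100.8 -81.5  58.2  38. ] p [0.3933 0.3583 0.1593] tilt 62.2 brg -25.3 open 0.065 gf 0.0 F [ 0.4 -0.1  0.5]
[[-0.4284, 0.4201, 0.8], [0.1841, 0.9073, -0.3779], [-0.8846, -0.0147, -0.466]]
[ 0.79997457 -0.37794374 -0.46604636]
[0.43277416 0.33115059 0.041     ]
tool mm [82.7 -6.3 51.9]
tool mm [88.5  1.5 46.6]
tool mm [-46.7  -2.1  88.6]
```

Request:
{"fn": "step_arm", "kwargs": {"rows": [[9,-2,5.7,0],[9,-2,5.7,0],[9,-2,5.7,0],[9,-2,5.7,0],[9,-2,5.7,0],[9,-2,5.7,0],[0,0,0,0],[0,0,0,0]]}}

```text
time: 28.4
tool_pos: [0.3878, 0.3643, 0.1084]
tcp_rot: [[-0.452, 0.443, 0.774], [0.193, 0.896, -0.4], [-0.871, -0.032, -0.49]]
force: [0.3, -0.5, 0.4]
opening: 0.0647
grip_force: 0.0
```

```bash
cat > g.py <<'E'
from h import *
s=st(); z=s['tcp_rot'][:,2]; g=s['tool_pos']+.045*z
d=np.array([np.cos(np.radians(153.8)),np.sin(np.radians(153.8)),0]); n=np.array([-d[1],d[0],0]); c=np.array([.5225,.287,0])
print("grasp pt along",((g-c)@d).round(4),"across",((g-c)@n).round(4),"z",g[2].round(4)); G=np.array([0,0,.041])+c+.1*d; tool(G-g)
E
python3 g.py
```

```text
28.4 q [ 47.4  40.6 100.8 -81.4  58.2  42.8] p [0.3878 0.3643 0.1084] tilt 60.6 brg -27.3 open 0.0647 gf 0.0 F [ 0.3 -0.5  0.4]
[[-0.4521, 0.4425, 0.7744], [0.1926, 0.8962, -0.3996], [-0.8709, -0.0315, -0.4904]]
grasp pt along 0.1158 across -0.0092 z 0.0863
tool mm [32.  -7.7 36.1]
```

Request:
{"fn": "step_arm", "kwargs": {"rows": [[6.5,-3,6,0],[6.5,-3,6,0],[6.5,-3,6,0],[6.5,-3,6,0],[6.5,-3,6,0],[6,-3,6,0],[0,0,0,0],[0,0,0,0]]}}

```text
time: 29.07
tool_pos: [0.3865, 0.3617, 0.0713]
tcp_rot: [[-0.47, 0.466, 0.75], [0.203, 0.884, -0.422], [-0.859, -0.046, -0.51]]
force: [0.4, -0.3, 0.7]
opening: 0.0649
grip_force: 0.0
```

```bash
python3 g.py
```

```text
29.07 q [ 47.2  44.5 100.9 -81.4  57.8  46.1] p [0.3865 0.3617 0.0713] tilt 59.3 brg -29.4 open 0.0649 gf 0.0 F [ 0.4 -0.3  0.7]
[[-0.47, 0.4659, 0.7497], [0.2029, 0.8837, -0.4219], [-0.859, -0.0462, -0.5099]]
grasp pt along 0.1164 across -0.0048 z 0.0484
tool mm [-1.9 -4.  18.1]
```

Request:
{"fn": "step_arm", "kwargs": {"rows": [[0,-1,4.5,1],[0,-1,4.5,1],[0,-1,4.5,1],[0,-1,4.5,0],[0,0,0,0],[0,0,0,0],[0,0,0,0],[0,0,0,0]]}}

```text
time: 29.73
tool_pos: [0.397, 0.3579, 0.0671]
tcp_rot: [[-0.45, 0.498, 0.741], [0.252, 0.867, -0.429], [-0.856, -0.006, -0.516]]
force: [0.1, -0.1, -0.2]
opening: 0.0647
grip_force: 0.0
```

```bash
python3 - <<'E'
exec(open('g.py').read())
c=cam('scene'); save('s3.png',cv2.resize(c['image'][220:460,330:630],None,fx=2,fy=2))
E
```

```text
29.73 q [ 46.   45.  100.3 -81.4  57.2  48.4] p [0.397  0.3579 0.0671] tilt 58.9 brg -30.1 open 0.0647 gf 0.0 F [ 0.1 -0.1 -0.2]
[[-0.4503, 0.4978, 0.7412], [0.2523, 0.8673, -0.4292], [-0.8565, -0.0062, -0.5161]]
grasp pt along 0.1055 across -0.0057 z 0.0438
tool mm [-0.5 -5.3  6.5]
```

View pics/s3.png

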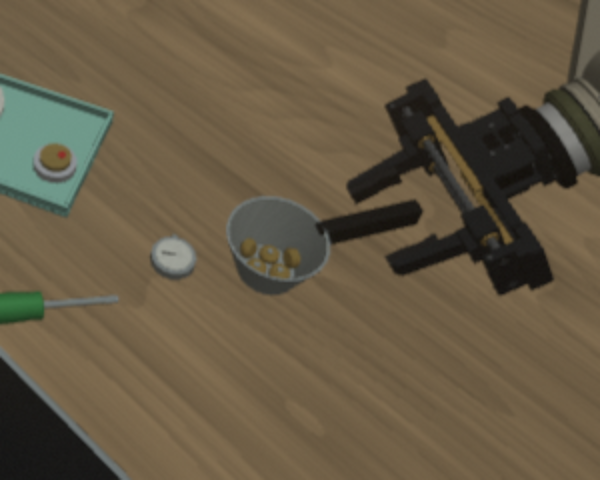

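Request:
{"fn": "step_arm", "kwargs": {"rows": [[1.5,-4,4,0],[1.5,-4,4,0],[0,0,0,0],[0,0,0,0],[0,0,0,0],[0,0,0,0],[0,0,0,0],[0,0,0,0]]}}

```text
time: 30.45
tool_pos: [0.3971, 0.3537, 0.0637]
tcp_rot: [[-0.454, 0.504, 0.735], [0.255, 0.864, -0.435], [-0.854, -0.01, -0.521]]
force: [-0.5, -0.9, 0.5]
opening: 0.0653
grip_force: 0.0
```

Request:
{"fn": "step_arm", "kwargs": {"rows": [[0,0,0,0],[0,0,0,0],[0,0,0,0],[0,0,0,0],[0,0,0,0],[0,0,0,0],[0,0,0,0],[0,0,0,0]], "jaw": 5, "force": 60}}

```text
time: 31.12
tool_pos: [0.3972, 0.3539, 0.0637]
tcp_rot: [[-0.454, 0.503, 0.735], [0.255, 0.864, -0.434], [-0.854, -0.01, -0.521]]
force: [1.2, 2.6, 0.1]
opening: 0.0137
grip_force: 9.8
```

```bash
python3 - <<'E'
exec(open('g.py').read())
tool((0,0,.1))
# plan pour: current R, yaw psi
from kin import *
R=s['tcp_rot']; gr=s['tool_pos']+.045*R[:,2]
y=R[:,1]; hb=np.array([y[1],-y[0],0]);hb/=np.linalg.norm(hb); print("heading",np.degrees(np.arctan2(hb[1],hb[0])))
r=.105
lipw=(.044+r)*hb+np.array([0,0,.050-gr[2]]); cupo=r*hb-np.array([0,0,gr[2]])
a=R.T@lipw; o=R.T@cupo; u=R.T@np.array([0,0,1.])
J=np.array([.523,-.2597,.125])
for psi in (0,90,120,150,165,175,-90,-150,-170):
    Rp=R@Ro.from_euler('z',psi,degrees=True).as_matrix()
    l=Rp@a; tilt=np.degrees(np.arccos((Rp@u)[2])); T=J-l-.045*Rp[:,2]
    best=min((ik(T,Rp,q0) for q0 in ([-20,20,80,-30,60,0],[-20,20,80,60,60,0],s['q'])),key=lambda t:t[1])
    print(psi,"tilt",tilt.round(1),"TCP",T.round(3),"cup",(J-l+Rp@o).round(3),"cupz",(Rp@u).round(2),"q",best[0].round(0),round(best[1],1))
E
```

```text
31.12 q [ 45.7  45.2 100.6 -81.5  57.   48.7] p [0.3972 0.3539 0.0637] tilt 58.6 brg -30.6 open 0.0137 gf 9.8 F [1.2 2.6 0.1]
[[-0.4543, 0.5032, 0.7351], [0.2547, 0.8641, -0.4341], [-0.8537, -0.0099, -0.5207]]
grasp pt along 0.1037 across -0.0018 z 0.0403
tool mm [-2.6 -1.5  2.8]
tool mm [-85.4  -1.  -52.1]
heading -30.215741136223482
0 tilt 0.0 TCP [ 0.361 -0.165  0.139] cup [ 0.485 -0.238  0.075] cupz [0. 0. 1.] q [-34.  15. 125. -81.  10. -10.] 69.7
90 tilt 74.3 TCP [ 0.443 -0.113  0.211] cup [ 0.548 -0.198  0.131] cupz [-0.82 -0.51  0.27] q [ -32.   15.  126.  164.   18. -165.] 13.5
120 tilt 95.4 TCP [ 0.457 -0.134  0.248] cup [ 0.558 -0.214  0.159] cupz [-0.95 -0.3  -0.09] q [ -31.   12.  120.  180.   10. -150.] 0.0
150 tilt 111.1 TCP [ 0.456 -0.169  0.275] cup [ 0.557 -0.241  0.179] cupz [-0.93  0.05 -0.36] q [-37.   9. 118. 134.  10. -79.] 6.5
165 tilt 115.6 TCP [ 0.449 -0.189  0.283] cup [ 0.552 -0.257  0.185] cupz [-0.86  0.25 -0.43] q [-41.   8. 116. 107.  10. -39.] 2.5
175 tilt 117.1 TCP [ 0.443 -0.203  0.285] cup [ 0.547 -0.267  0.187] cupz [-0.8   0.39 -0.45] q [-43.   8. 116.  99.  10. -22.] 0.0
-90 tilt 74.3 TCP [ 0.357 -0.261  0.213] cup [ 0.481 -0.311  0.131] cupz [0.05 0.96 0.27] q [-64.  14. 129. 119.  32.  38.] 0.0
-150 tilt 111.1 TCP [ 0.412 -0.243  0.276] cup [ 0.523 -0.298  0.18 ] cupz [-0.5   0.79 -0.36] q [-52.   8. 118.  98.  18.   9.] 0.0
-170 tilt 116.5 TCP [ 0.431 -0.222  0.284] cup [ 0.538 -0.281  0.186] cupz [-0.68  0.58 -0.45] q [-47.   8. 116.  96.  14.  -5.] 0.0
```

```bash
cat > plan.py <<'E'
from kin import *
import sys
np.set_printoptions(suppress=True)
R0=np.array([[-.4543,.5032,.7351],[.2547,.8641,-.4341],[-.8537,-.0099,-.5207]]);u_,_,v_=np.linalg.svd(R0);R0=u_@v_
p0=np.array([.3972,.3539,.0637]);g0=p0+.045*R0[:,2]
hb=np.array([R0[1,1],-R0[0,1],0]);hb/=np.linalg.norm(hb)
rr=.104
cz=R0.T@np.array([0,0,1.]); cx=R0.T@hb; cm=R0.T@(rr*hb+np.array([0,0,.05-g0[2]])) # mouth centre rel grasp, tool frame
J=np.array([.523,-.2597,0])
def yaw(R,a): return R@Ro.from_euler('z',a,degrees=True).as_matrix()
def pour(R,zl=.11,back=.010):
    z=R@cz; d=np.array([0,0,-1.])+z*z[2]; d/=np.linalg.norm(d); low=R@cm+.044*d   # rel grasp
    f=z.copy(); f[2]=0; f/=np.linalg.norm(f)
    T=J+np.array([0,0,zl])-back*f-low-.045*R[:,2]
    return T,np.degrees(np.arccos(z[2])),T+.045*R[:,2]+R@cm-.05*z
if __name__=="__main__":
    q=np.array([45.7,45.2,100.6,-81.4,57.,48.7])
    def go(p,R,n,name):
        global q
        a,_=fk(q); em=0;mx=0
        for i in range(1,n+1):
            qn,e=ik(a+(np.array(p)-a)*i/n,R,q); em=max(em,e); mx=max(mx,np.abs(qn-q).max()); q=qn
        print(name,np.round(p,3),"q",q.round(0),"err",round(em,1),"maxdq",round(mx,1))
    go([.397,.354,.25],R0,8,'lift'); go([.62,-.15,.45],R0,16,'V1'); go([.50,-.45,.42],R0,10,'V2')
    R=R0
    for psi in (-30,-60,-90): R=yaw(R0,psi); go([.50,-.45,.42],R,5,'yaw%d'%psi)
    T,t,c=pour(R); go(T+[0,0,.1],R,10,'over'); go(T,R,4,'pour tilt %.0f cup %s'%(t,c.round(3)))
    for psi in (-105,-120,-135,-150,-165,-180): R=yaw(R0,psi); T,t,c=pour(R); go(T,R,3,'pour%d tilt %.0f cup %s'%(psi,t,c.round(3)))
E
python3 plan.py; python3 -c "
from h import *
st()"
```

```text
lift [0.397 0.354 0.25 ] q [ 46.  27.  93. -67.  64.  20.] err 0.0 maxdq 3.7
V1 [ 0.62 -0.15  0.45] q [-22.  13.  77. -14.  32. -74.] err 0.0 maxdq 9.1
V2 [ 0.5  -0.45  0.42] q [ -59.   17.   76.   40.   38. -140.] err 0.0 maxdq 8.1
yaw-30 [ 0.5  -0.45  0.42] q [ -58.   17.   75.   36.   39. -165.] err 5.8 maxdq 25.3
yaw-60 [ 0.5  -0.45  0.42] q [ -52.   18.   74.   10.   34. -165.] err 43.9 maxdq 26.2
yaw-90 [ 0.5  -0.45  0.42] q [ -49.   18.   82.  -21.   15. -165.] err 75.6 maxdq 30.2
over [ 0.396 -0.28   0.32 ] q [ -45.    5.  110.  -22.   10. -165.] err 67.6 maxdq 4.3
pour tilt 74 cup [ 0.519 -0.33   0.139] [ 0.396 -0.28   0.22 ] q [ -45.   13.  112.  -23.   10. -165.] err 50.6 maxdq 2.2
pour-105 tilt 85 cup [ 0.527 -0.323  0.15 ] [ 0.406 -0.274  0.235] q [ -43.   12.  111.  -37.   10. -165.] err 53.8 maxdq 13.4
pour-120 tilt 95 cup [ 0.534 -0.314  0.158] [ 0.416 -0.264  0.248] q [ -41.   12.  111.  -51.   10. -165.] err 55.7 maxdq 13.6
pour-135 tilt 104 cup [ 0.54  -0.304  0.165] [ 0.426 -0.253  0.258] q [ -39.   12.  111.  -65.   10. -165.] err 55.5 maxdq 13.7
pour-150 tilt 111 cup [ 0.545 -0.294  0.169] [ 0.434 -0.24   0.265] q [ -37.   12.  112.  -81.   10. -162.] err 53.0 maxdq 16.8
pour-165 tilt 116 cup [ 0.549 -0.285  0.171] [ 0.441 -0.227  0.268] q [ -34.   11.  112.  -81.   10. -165.] err 47.2 maxdq 2.9
pour-180 tilt 117 cup [ 0.553 -0.277  0.172] [ 0.448 -0.215  0.269] q [ -32.   12.  112.  -81.   10. -165.] err 85.0 maxdq 3.2
31.12 q [ 45.7  45.2 100.6 -81.5  57.   48.7] p [0.3972 0.3539 0.0637] tilt 58.6 brg -30.6 open 0.0137 gf 9.8 F [1.2 2.6 0.1]
[[-0.4543, 0.5032, 0.7351], [0.2547, 0.8641, -0.4341], [-0.8537, -0.0099, -0.5207]]
```

```bash
cat > plan2.py <<'E'
import plan; from plan import *
def run(da,V2,psi0,verbose=True):
    q=np.array([-22.,13,77,-14,32,-74]); R1=R0@Ro.from_euler('y',-da,degrees=True).as_matrix()
    out=[];E=0
    def go(p,R,n,name):
        nonlocal q,E
        a,_=fk(q); em=0;mx=0
        for i in range(1,n+1):
            qn,e=ik(a+(np.array(p)-a)*i/n,R,q); em=max(em,e); mx=max(mx,np.abs(qn-q).max()); q=qn
        E=max(E,em); out.append((name,np.round(p,3),"q",q.round(0),"err",round(em,1),"maxdq",round(mx,1)))
    go([.7,-.2,.48],R1,3,'V1 elev %.0f'%np.degrees(np.arcsin(R1[2,2])));go(V2,R1,10,'V2')
    R=R1
    for psi in range(15,psi0+1,15): R=yaw(R1,psi)
    for k in range(1,7): go(V2,yaw(R1,psi0*k/6),1,'yaw')
    T,t,c=pour(R); go(T+[0,0,.1],R,12,'over'); go(T,R,4,'pour tilt %.0f cup %s'%(t,c.round(3)))
    for psi in range(psi0+15,196,15): R=yaw(R1,psi); T,t,c=pour(R); go(T,R,3,'pour%d tilt %.0f cup %s'%(psi,t,c.round(3)))
    if verbose: [print(*o) for o in out]
    return E
for da in (10,18,26): print('---',da); run(da,[.55,-.42,.42],75)
E
python3 plan2.py
```

```text
--- 10
V1 elev -21 [ 0.7  -0.2   0.48] q [-24.  21.  66. -15.  26. -75.] err 0.0 maxdq 11.4
V2 [ 0.55 -0.42  0.42] q [ -53.   19.   79.   56.   25. -152.] err 0.0 maxdq 9.4
yaw [ 0.55 -0.42  0.42] q [ -53.   19.   79.   56.   25. -139.] err 0.0 maxdq 12.5
yaw [ 0.55 -0.42  0.42] q [ -53.   19.   79.   56.   25. -127.] err 0.0 maxdq 12.5
yaw [ 0.55 -0.42  0.42] q [ -53.   19.   79.   56.   25. -114.] err 0.0 maxdq 12.5
yaw [ 0.55 -0.42  0.42] q [ -53.   19.   79.   56.   25. -102.] err 0.0 maxdq 12.5
yaw [ 0.55 -0.42  0.42] q [-53.  19.  79.  56.  25. -89.] err 0.0 maxdq 12.5
yaw [ 0.55 -0.42  0.42] q [-53.  19.  79.  56.  25. -77.] err 0.0 maxdq 12.5
over [ 0.468 -0.129  0.282] q [ -33.    9.  119.  149.   15. -165.] err 20.3 maxdq 16.7
pour tilt 67 cup [ 0.584 -0.219  0.131] [ 0.468 -0.129  0.182] q [ -36.   20.  125.  147.   29. -165.] err 39.8 maxdq 3.7
pour90 tilt 79 cup [ 0.581 -0.226  0.144] [ 0.467 -0.136  0.2  ] q [ -35.   21.  126.  163.   35. -165.] err 20.0 maxdq 15.4
pour105 tilt 91 cup [ 0.577 -0.235  0.155] [ 0.464 -0.146  0.215] q [ -32.   21.  126.  177.   35. -164.] 
[... 3732 characters left out ...]
-0.244  0.17 ] [ 0.436 -0.152  0.193] q [-28.  12. 116. -81.  10. 115.] err 85.9 maxdq 14.6
pour135 tilt 124 cup [ 0.549 -0.252  0.174] [ 0.425 -0.163  0.202] q [-30.  10. 116. -81.  10. 129.] err 103.7 maxdq 14.7
pour150 tilt 133 cup [ 0.539 -0.258  0.176] [ 0.412 -0.172  0.208] q [-31.   9. 117. -81.  10. 143.] err 115.8 maxdq 14.8
pour165 tilt 141 cup [ 0.531 -0.261  0.177] [ 0.402 -0.179  0.21 ] q [-33.   8. 118. -81.  10. 158.] err 118.3 maxdq 15.0
pour180 tilt 143 cup [ 0.527 -0.262  0.176] [ 0.396 -0.185  0.211] q [-34.   7. 118. -78.  10. 165.] err 113.6 maxdq 7.5
pour195 tilt 141 cup [ 0.528 -0.266  0.177] [ 0.394 -0.193  0.21 ] q [-35.   7. 117. -63.  10. 165.] err 103.2 maxdq 15.5
```

```bash
cat > plan3.py <<'E'
import plan; from plan import *
def run(da,V1,V2,psi0,V3,psi1):
    q=np.array([-22.,13,77,-14,32,-74]); R1=R0@Ro.from_euler('y',-da,degrees=True).as_matrix()
    psi=0.
    def go(p,ps,n,name):
        nonlocal q,psi
        a,_=fk(q); em=0;mx=0;p=np.array(p);s0=psi;m5=99;m6=0
        for i in range(1,n+1):
            qn,e=ik(a+(p-a)*i/n,yaw(R1,s0+(ps-s0)*i/n),q); em=max(em,e); mx=max(mx,np.abs(qn-q).max()); q=qn;m5=min(m5,q[4]);m6=min(m6,q[5])
        psi=ps; print(name,ps,p.round(3),"q",q.round(0),"err",round(em,1),"maxdq",round(mx,1),"q5min",round(m5),"q6min",round(m6))
    go(V1,0,4,'V1');go(V2,0,10,'V2');go(V2,psi0,12,'yaw');go(V3,psi0,8,'V3')
    T,t,c=pour(yaw(R1,psi1)); go(T+[0,0,.03],psi1,10,'over');go(T,psi1,2,'pour tilt %.0f cup %s'%(t,c.round(3)))
    for ps in range(psi1+15,181,15): T,t,c=pour(yaw(R1,ps)); go(T,ps,3,'pour tilt %.0f cup %s'%(t,c.round(3)))
for da in (5,8,11):
  for V3 in ([.5,-.28,.38],[.45,-.3,.35],[.52,-.2,.36]):
    print('---',da,V3); run(da,[.68,-.22,.48],[.55,-.42,.42],85,V3,115)
E
python3 plan3.py | grep -v "^yaw"
```

```text
--- 5 [0.5, -0.28, 0.38]
V1 0 [ 0.68 -0.22  0.48] q [-26.  20.  65.  -7.  32. -83.] err 0.0 maxdq 5.3 q5min 27 q6min -83
V2 0 [ 0.55 -0.42  0.42] q [ -52.   19.   76.   43.   30. -139.] err 0.0 maxdq 6.3 q5min 27 q6min -139
V3 85 [ 0.5  -0.28  0.38] q [-46.   9.  98.  52.  17. -63.] err 0.0 maxdq 3.0 q5min 17 q6min -63
over 115 [ 0.468 -0.156  0.264] q [ -33.   12.  119.  171.   15. -148.] err 2.9 maxdq 19.2 q5min 10 q6min -148
pour tilt 95 cup [ 0.575 -0.24   0.158] 115 [ 0.468 -0.156  0.234] q [ -33.   16.  121.  174.   21. -151.] err 0.0 maxdq 3.3 q5min 18 q6min -151
pour tilt 105 cup [ 0.569 -0.25   0.166] 130 [ 0.462 -0.169  0.245] q [ -36.   15.  121.  166.   19. -130.] err 0.0 maxdq 7.3 q5min 19 q6min -144
pour tilt 113 cup [ 0.562 -0.259  0.17 ] 145 [ 0.454 -0.182  0.253] q [ -39.   13.  121.  157.   19. -107.] err 0.0 maxdq 7.5 q5min 19 q6min -122
pour tilt 119 cup [ 0.555 -0.266  0.173] 160 [ 0.446 -0.193  0.258] q [-41.  12. 121. 149.  19. -86.] err 0.0 maxdq 7.3 q5min 19 q6min -100
pour tilt 122 cup [ 0.549 -0.272  0.174] 175 [ 0.438 -0.204  0.26 ] q [-44.  12. 121. 142. 
[... 8562 characters left out ...]
p [ 0.572 -0.241  0.161] 115 [ 0.458 -0.153  0.223] q [ -34.   20.  126.  175.   36. -152.] err 0.0 maxdq 3.6 q5min 32 q6min -152
pour tilt 109 cup [ 0.564 -0.25   0.168] 130 [ 0.451 -0.165  0.234] q [ -37.   18.  126.  170.   34. -134.] err 0.0 maxdq 6.2 q5min 34 q6min -146
pour tilt 118 cup [ 0.556 -0.258  0.172] 145 [ 0.442 -0.177  0.241] q [ -40.   16.  126.  164.   33. -115.] err 0.0 maxdq 6.3 q5min 33 q6min -128
pour tilt 125 cup [ 0.549 -0.264  0.175] 160 [ 0.433 -0.187  0.246] q [-42.  15. 127. 159.  32. -97.] err 0.0 maxdq 6.2 q5min 32 q6min -109
pour tilt 128 cup [ 0.543 -0.269  0.175] 175 [ 0.425 -0.197  0.248] q [-45.  14. 127. 154.  33. -79.] err 0.0 maxdq 6.0 q5min 33 q6min -91
```

Request:
{"fn": "step_arm", "kwargs": {"rows": [[0,0,0,0],[0,0,0,0],[-4.3,0,-2.6,0],[-8.5,0,-5.2,0],[-8.5,0,-5.2,0],[-8.5,0,-5.2,0],[-8.5,0,-5.2,0],[-4.3,0,-2.6,0]]}}

```text
time: 31.78
tool_pos: [0.3972, 0.3542, 0.1145]
tcp_rot: [[-0.454, 0.504, 0.735], [0.256, 0.864, -0.434], [-0.853, -0.01, -0.521]]
force: [-0.5, -0.8, -2.9]
opening: 0.0136
grip_force: 60.0
```

```bash
cat > cupchk.py <<'E'
from h import *
def chk(name):
    s=st()
    c=cam('scene'); save(name,cv2.resize(c['image'][150:450,300:640],None,fx=2,fy=2)[:600,:680])
    tool((0,0,.1)); return s
E
python3 -c "
from cupchk import *
s=chk('s4.png'); tool(np.array([.66,-.2,.45])-s['tool_pos'])"
```

```text
31.78 q [ 45.7  39.5  99.7 -77.3  58.2  41. ] p [0.3972 0.3542 0.1145] tilt 58.6 brg -30.6 open 0.0136 gf 60.0 F [-0.5 -0.8 -2.9]
[[-0.4543, 0.5038, 0.7347], [0.2556, 0.8638, -0.4343], [-0.8534, -0.0095, -0.5212]]
tool mm [-85.4  -0.9 -52.1]
tool mm [-547.5 -349.1  259. ]
```

View pics/s4.png

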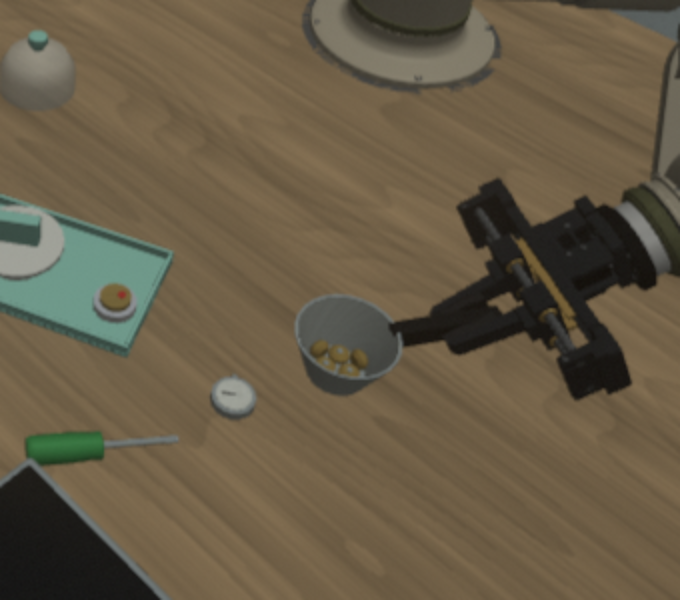

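Request:
{"fn": "step_arm", "kwargs": {"rows": [[-17,0,-10,0],[-30,0,-18,0],[-30,0,-18,0],[-30,0,-18,0],[-30,-10,-8,0],[-25,-21,15,0],[-25,-21,21,0],[-25,-21,21,0]]}}

```text
time: 32.5
tool_pos: [0.4456, 0.2425, 0.3033]
tcp_rot: [[-0.455, 0.503, 0.735], [0.254, 0.864, -0.434], [-0.853, -0.011, -0.521]]
force: [0.3, -0.4, -1.8]
opening: 0.0137
grip_force: 60.0
```

Request:
{"fn": "step_arm", "kwargs": {"rows": [[-25,-21,21,0],[-25,-21,21,0],[-25,-21,21,0],[-25,-21,21,0],[-25,-21,21,0],[-25,-21,21,0],[-25,-21,21,0],[-25,-21,21,0]]}}

```text
time: 33.17
tool_pos: [0.5754, -0.0276, 0.3876]
tcp_rot: [[-0.456, 0.505, 0.733], [0.255, 0.863, -0.436], [-0.853, -0.011, -0.522]]
force: [-0.1, 0.7, -2.1]
opening: 0.0132
grip_force: 60.0
```

```bash
python3 -c "
from h import *
s=st(); tool(np.array([.66,-.2,.45])-s['tool_pos'])"
```

```text
33.17 q [ -8.5  11.1  90.6 -42.7  28.5 -39.7] p [ 0.5754 -0.0276  0.3876] tilt 58.5 brg -30.7 open 0.0132 gf 60.0 F [-0.1  0.7 -2.1]
[[-0.4557, 0.5049, 0.7331], [0.2553, 0.8631, -0.4357], [-0.8527, -0.0114, -0.5222]]
tool mm [-135.8 -106.8  104.6]
```

Request:
{"fn": "step_arm", "kwargs": {"rows": [[-27,-21,21,0],[-27,-21,21,0],[-27,-21,21,0],[-27,-21,21,0],[-27,-21,21,0],[-33,-3,20,0],[-33,-3,20,0],[-33,-3,20,0]]}}

```text
time: 33.83
tool_pos: [0.7461, -0.2568, 0.502]
tcp_rot: [[-0.458, 0.505, 0.732], [0.257, 0.863, -0.434], [-0.851, -0.011, -0.525]]
force: [0.8, 0.1, -2.9]
opening: 0.0132
grip_force: 60.0
```

Request:
{"fn": "step_arm", "kwargs": {"rows": [[-33,-3,20,0],[-33,-3,20,0],[-40,0,10,0],[-40,0,10,0],[-40,0,10,0],[-40,0,10,0],[-40,0,10,0],[-40,0,10,0]]}}

```text
time: 34.5
tool_pos: [0.7969, -0.3229, 0.5984]
tcp_rot: [[-0.367, 0.491, 0.79], [0.205, 0.871, -0.446], [-0.907, -0.002, -0.421]]
force: [0.7, -0.1, -3.0]
opening: 0.0136
grip_force: 60.0
```

```bash
python3 -c "
from h import *
s=st()"
```

```text
34.5 q [-30.   39.6  12.8   0.6  62.5 -90.6] p [ 0.7969 -0.3229  0.5984] tilt 65.1 brg -29.5 open 0.0136 gf 60.0 F [ 0.7 -0.1 -3. ]
[[-0.3674, 0.4912, 0.7898], [0.2049, 0.8711, -0.4464], [-0.9072, -0.0021, -0.4207]]
```

Request:
{"fn": "step_arm", "kwargs": {"rows": [[-40,0,10,0],[-40,0,10,0],[-40,0,10,0],[-40,0,10,0],[0,0,-15,0],[0,0,-30,0],[0,0,-38,0],[0,0,-38,0]]}}

```text
time: 35.17
tool_pos: [0.6809, -0.277, 0.6747]
tcp_rot: [[-0.307, 0.483, 0.82], [0.171, 0.875, -0.452], [-0.936, 0.002, -0.351]]
force: [-1.2, 0.8, -1.2]
opening: 0.0136
grip_force: 60.0
```

```bash
cat > plan4.py <<'E'
import plan; from plan import *
from h import st, ctrl
np.set_printoptions(suppress=True,precision=1)
s=st(); Rn=s['tcp_rot']; q=s['q']; p=s['tool_pos']
z=Rn@cz; print("cup tilt now",np.degrees(np.arccos(z[2])).round(1))
psi=0.;R1=Rn
def go(pt,ps,n,name):
    global q,psi,p
    pt=np.array(pt);em=mx=0;m5=99;s0=psi;a=p.copy()
    loc=yaw(R1,psi).T@(pt-p)*1000
    for i in range(1,n+1):
        qn,e=ik(a+(pt-a)*i/n,yaw(R1,s0+(ps-s0)*i/n),q); em=max(em,e);mx=max(mx,np.abs(qn-q).max());q=qn;m5=min(m5,q[4])
    print(name,"psi",ps,pt.round(3).tolist(),"move in start axes",loc.round(1),"len",round(np.linalg.norm(loc)),"q",q.round(0),"err",round(em,1),"mxdq",round(mx,1),"q5min",round(m5)); p=pt;psi=ps
E
cat > p5.py <<'E'
exec(open('plan4.py').read())
go([.55,-.42,.42],0,8,'V2');go([.55,-.42,.42],84,12,'yaw');go([.45,-.3,.35],84,5,'V3')
for ps in (112,126,140,154,168): T,t,c=pour(yaw(R1,ps)); go(T,ps,8,'pour tilt %.0f'%t)
E
python3 p5.py
```

```text
35.17 q [-32.1  22.1  33.6   3.7  54.9 -93.2] p [ 0.7 -0.3  0.7] tilt 69.4 brg -28.9 open 0.0136 gf 60.0 F [-1.2  0.8 -1.2]
[[-0.3067, 0.4833, 0.82], [0.1713, 0.8754, -0.4519], [-0.9363, 0.0019, -0.3513]]
cup tilt now 10.8
V2 psi 0 [0.55, -0.42, 0.42] move in start axes [ 254.1 -188.9   46.7] len 320 q [ -53.   19.   79.   60.   27. -156.] err 0.0 mxdq 12.2 q5min 27
yaw psi 84 [0.55, -0.42, 0.42] move in start axes [0. 0. 0.] len 0 q [-53.  19.  79.  60.  27. -72.] err 0.0 mxdq 7.0 q5min 27
V3 psi 84 [0.45, -0.3, 0.35] move in start axes [  68.5 -110.2 -111.6] len 171 q [ -55.    8.  108.   97.   24. -114.] err 0.0 mxdq 8.7 q5min 24
pour tilt 97 psi 112 [0.457, -0.153, 0.221] move in start axes [ 145.9 -129.4  -15.6] len 196 q [ -35.   20.  127.  170.   36. -152.] err 0.0 mxdq 10.7 q5min 23
pour tilt 107 psi 126 [0.45, -0.165, 0.232] move in start axes [-8.3 14.3 -3.9] len 17 q [ -38.   18.  126.  165.   34. -135.] err 0.0 mxdq 2.2 q5min 34
pour tilt 116 psi 140 [0.442, -0.176, 0.24] move in start axes [-7.  13.8 -4.1] len 16 q [ -40.   16.  126.  160.   33. -117.] err 0.0 mxdq 2.2 q5min 33
pour tilt 123 psi 154 [0.434, -0.186, 0.245] move in start axes [-5.4 12.8 -3.8] len 14 q [ -43.   15.  127.  155.   33. -100.] err 0.0 mxdq 2.2 q5min 33
pour tilt 127 psi 168 [0.427, -0.196, 0.248] move in start axes [-3.5 11.5 -2.8] len 12 q [-46.  14. 127. 151.  33. -83.] err 0.0 mxdq 2.1 q5min 33
```

Request:
{"fn": "step_arm", "kwargs": {"rows": [[20,-15,4,0],[28.2,-21,5.2,0],[28.2,-21,5.2,0],[28.2,-21,5.2,0],[28.2,-21,5.2,0],[28.2,-21,5.2,0],[28.2,-21,5.2,0],[28.2,-21,5.2,0]]}}

```text
time: 35.83
tool_pos: [0.569, -0.4009, 0.4565]
tcp_rot: [[-0.305, 0.485, 0.82], [0.17, 0.874, -0.454], [-0.937, 0.001, -0.349]]
force: [0.7, 0.2, -2.0]
opening: 0.0133
grip_force: 60.0
```

Request:
{"fn": "step_arm", "kwargs": {"rows": [[28.2,-21,5.2,0],[8,-6,1.5,3.5],[0,0,0,7],[0,0,0,7],[0,0,0,7],[0,0,0,7],[0,0,0,7],[0,0,0,7]]}}

```text
time: 36.5
tool_pos: [0.5517, -0.4207, 0.4219]
tcp_rot: [[0.135, 0.557, 0.82], [0.746, 0.488, -0.454], [-0.652, 0.673, -0.35]]
force: [-0.4, -0.1, -3.2]
opening: 0.0135
grip_force: 60.0
```

Request:
{"fn": "step_arm", "kwargs": {"rows": [[0,0,0,7],[0,0,0,7],[0,0,0,7],[0,0,0,7],[0,0,0,7],[0,0,0,3.5],[0,0,0,0],[0,0,0,0]]}}

```text
time: 37.17
tool_pos: [0.5518, -0.4206, 0.4216]
tcp_rot: [[0.449, 0.356, 0.82], [0.888, -0.076, -0.453], [-0.099, 0.931, -0.35]]
force: [0.1, -0.4, -3.0]
opening: 0.0139
grip_force: 60.0
```

```bash
cat > p6.py <<'E'
exec(open('plan4.py').read())
go([.45,-.3,.35],0,5,'V3')
for ps in (28,42,56,70,84): T,t,c=pour(yaw(R1,ps)); go(T,ps,8,'pour tilt %.0f'%t)
E
python3 p6.py
```

```text
37.17 q [-53.1  19.1  78.9  59.4  26.5 -71.5] p [ 0.6 -0.4  0.4] tilt 69.5 brg -28.9 open 0.0139 gf 60.0 F [ 0.1 -0.4 -3. ]
[[0.4486, 0.3558, 0.8199], [0.8883, -0.0758, -0.453], [-0.099, 0.9315, -0.35]]
cup tilt now 75.1
V3 psi 0 [0.45, -0.3, 0.35] move in start axes [  68.6 -112.1 -113.1] len 173 q [ -55.    8.  108.   98.   24. -114.] err 0.0 mxdq 8.9 q5min 24
pour tilt 97 psi 28 [0.457, -0.153, 0.221] move in start axes [ 146.5 -129.2  -15.8] len 196 q [ -35.   20.  127.  171.   36. -153.] err 0.0 mxdq 10.8 q5min 23
pour tilt 107 psi 42 [0.45, -0.164, 0.232] move in start axes [-8.4 14.3 -3.9] len 17 q [ -37.   18.  126.  166.   34. -135.] err 0.0 mxdq 2.2 q5min 34
pour tilt 116 psi 56 [0.442, -0.176, 0.239] move in start axes [-7.1 13.8 -4.1] len 16 q [ -40.   16.  126.  160.   33. -118.] err 0.0 mxdq 2.2 q5min 33
pour tilt 123 psi 70 [0.434, -0.186, 0.245] move in start axes [-5.4 12.8 -3.9] len 14 q [ -43.   15.  127.  155.   33. -100.] err 0.0 mxdq 2.2 q5min 33
pour tilt 127 psi 84 [0.427, -0.196, 0.247] move in start axes [-3.5 11.5 -2.8] len 12 q [-45.  14. 127. 151.  33. -83.] err 0.0 mxdq 2.1 q5min 33
```

Request:
{"fn": "step_arm", "kwargs": {"rows": [[6,-10,-10,0],[11.4,-18.7,-18.9,0],[11.4,-18.7,-18.9,0],[11.4,-18.7,-18.9,0],[11.4,-18.7,-18.9,0],[11.4,-18.7,-18.9,0],[5.5,-9,-9,0],[0,0,0,0]]}}

```text
time: 37.83
tool_pos: [0.4482, -0.2978, 0.3485]
tcp_rot: [[0.449, 0.358, 0.819], [0.888, -0.078, -0.452], [-0.098, 0.93, -0.353]]
force: [0.4, -0.5, -1.4]
opening: 0.0136
grip_force: 60.0
```

Request:
{"fn": "step_arm", "kwargs": {"rows": [[17.9,-12.7,-3.3,3.5],[17.1,-13.7,-3.3,3.5],[16.2,-14.8,-3.3,3.5],[15.3,-15.7,-3.3,3.5],[14.4,-16.6,-3.3,3.5],[13.3,-17.4,-3.3,3.5],[12.2,-18.2,-3.3,3.5],[11.1,-19,-3.3,3.5]]}}

```text
time: 38.5
tool_pos: [0.4571, -0.1522, 0.2508]
tcp_rot: [[0.564, 0.102, 0.82], [0.747, -0.487, -0.453], [0.353, 0.867, -0.35]]
force: [0.6, -0.1, -2.2]
opening: 0.0134
grip_force: 60.0
```

```bash
cat > p7.py <<'E'
exec(open('plan4.py').read())
for ps in (0,14,28,42,56): T,t,c=pour(yaw(R1,ps)); go(T,ps,4,'pour tilt %.0f'%t)
E
python3 p7.py
```

```text
38.5 q [ -34.7   14.9  124.4  168.8   29.1 -150.1] p [ 0.5 -0.2  0.3] tilt 69.5 brg -28.9 open 0.0134 gf 60.0 F [ 0.6 -0.1 -2.2]
[[0.5637, 0.1017, 0.8197], [0.7466, -0.4871, -0.453], [0.3533, 0.8674, -0.3505]]
cup tilt now 97.3
pour tilt 97 psi 0 [0.457, -0.153, 0.221] move in start axes [-11.4 -25.6  10.5] len 30 q [ -35.   20.  127.  171.   36. -152.] err 0.0 mxdq 1.8 q5min 31
pour tilt 107 psi 14 [0.45, -0.164, 0.232] move in start axes [-8.3 14.3 -3.9] len 17 q [ -37.   18.  126.  166.   34. -135.] err 0.0 mxdq 4.4 q5min 34
pour tilt 116 psi 28 [0.442, -0.176, 0.24] move in start axes [-7.  13.7 -4.1] len 16 q [ -40.   16.  126.  160.   33. -117.] err 0.0 mxdq 4.5 q5min 33
pour tilt 123 psi 42 [0.434, -0.186, 0.245] move in start axes [-5.4 12.8 -3.8] len 14 q [ -43.   15.  127.  155.   33. -100.] err 0.0 mxdq 4.4 q5min 33
pour tilt 127 psi 56 [0.427, -0.196, 0.248] move in start axes [-3.5 11.5 -2.8] len 12 q [-46.  14. 127. 151.  33. -83.] err 0.0 mxdq 4.2 q5min 33
```

Request:
{"fn": "step_arm", "kwargs": {"rows": [[-2.9,-6.4,2.6,0],[-2.9,-6.4,2.6,0],[-2.9,-6.4,2.6,0],[-2.9,-6.4,2.6,0],[-2.1,3.6,-1,3.5],[-2,3.7,-1,3.5],[-1.7,3.8,-1,3.5],[-1.3,3.9,-1,3.5]]}}

```text
time: 39.17
tool_pos: [0.4502, -0.1657, 0.2323]
tcp_rot: [[0.57, -0.037, 0.82], [0.607, -0.654, -0.452], [0.553, 0.756, -0.35]]
force: [0.3, -0.4, -1.9]
opening: 0.0134
grip_force: 60.0
```

```bash
cat > br.py <<'E'
from h import *
def br(n):
    c=cam(n); W=world(c); hsv=cv2.cvtColor(c['image'],cv2.COLOR_RGB2HSV).astype(int); P=W
    m=(hsv[...,0]>=18)&(hsv[...,0]<=28)&(hsv[...,1]>150)&(hsv[...,2]>70)
    m&=(np.abs(W[...,0]-.52)<.12)&(np.abs(W[...,1]+.26)<.12)
    k,l,stt,ce=cv2.connectedComponentsWithStats(m.astype(np.uint8))
    for i in range(1,k):
        if stt[i,4]>4: print(n,"brass",stt[i,4],ce[i].round(0),np.median(W[l==i],0).round(3))
    return c
E
python3 -c "
from br import *
br('scene'); c=br('top'); save('t9.png',cv2.resize(c['image'][200:360,320:500],None,fx=3,fy=3))"; python3 p7.py
```

```text
top brass 30 [413. 287.] [ 0.504 -0.281  0.016]
top brass 20 [384. 309.] [ 0.451 -0.168  0.282]
top brass 43 [377. 317.] [ 0.436 -0.159  0.269]
top brass 49 [389. 328.] [ 0.416 -0.18   0.261]
39.27 q [ -37.7   17.6  126.4  165.2   34.3 -134.7] p [ 0.5 -0.2  0.2] tilt 69.6 brg -28.9 open 0.0136 gf 60.0 F [-0.   0.3 -2.2]
[[0.5705, -0.0374, 0.8205], [0.6084, -0.6518, -0.4528], [0.5517, 0.7575, -0.349]]
cup tilt now 107.3
pour tilt 107 psi 0 [0.45, -0.164, 0.231] move in start axes [ 0.3 -1.7 -0.2] len 2 q [ -37.   18.  127.  166.   35. -135.] err 0.0 mxdq 0.1 q5min 34
pour tilt 116 psi 14 [0.442, -0.176, 0.239] move in start axes [-7.  13.7 -4.1] len 16 q [ -40.   16.  127.  160.   33. -117.] err 0.0 mxdq 4.5 q5min 33
pour tilt 123 psi 28 [0.434, -0.186, 0.245] move in start axes [-5.4 12.8 -3.9] len 14 q [ -43.   15.  127.  155.   33. -100.] err 0.0 mxdq 4.4 q5min 33
pour tilt 127 psi 42 [0.426, -0.196, 0.247] move in start axes [-3.5 11.5 -2.8] len 12 q [-46.  14. 127. 151.  34. -83.] err 0.0 mxdq 4.2 q5min 33
pour tilt 128 psi 56 [0.421, -0.205, 0.248] move in start axes [-1.8 10.7 -0.7] len 11 q [-48.  14. 127. 147.  34. -67.] err 0.0 mxdq 4.1 q5min 34
```

Request:
{"fn": "step_arm", "kwargs": {"rows": [[-1.7,3,-1,3.5],[-1.7,3.3,-1,3.5],[-1.6,3.5,-1,3.5],[-1.4,3.5,-1,3.5],[-1.4,3.2,-1,3.5],[-1.2,3.3,-1,3.5],[-1,3.4,-1,3.5],[-0.8,3.4,-1,3.5]]}}

```text
time: 39.93
tool_pos: [0.4331, -0.187, 0.2438]
tcp_rot: [[0.487, -0.3, 0.82], [0.231, -0.862, -0.452], [0.842, 0.409, -0.35]]
force: [-0.6, 0.1, -2.3]
opening: 0.0132
grip_force: 60.0
```

Request:
{"fn": "step_arm", "kwargs": {"rows": [[-0.9,2.9,-0.7,3.5],[-0.7,2.9,-0.7,3.5],[-0.5,3,-0.7,3.5],[-0.4,3,-0.7,3.5],[0,0,0,0],[0,0,0,0],[0,0,0,0],[0,0,0,0]]}}

```text
time: 40.6
tool_pos: [0.4252, -0.1959, 0.2462]
tcp_rot: [[0.401, -0.408, 0.82], [0.017, -0.892, -0.452], [0.916, 0.195, -0.351]]
force: [0.7, 0.2, -2.0]
opening: 0.0136
grip_force: 60.0
```

```bash
python3 -c "
from br import *
a=br('scene'); c=br('top'); 
A=cv2.resize(c['image'][220:350,340:470],(560,560),interpolation=cv2.INTER_CUBIC); w=cam('wrist')['image']; save('f.png',np.hstack([A,cv2.resize(a['image'][120:260,200:340],(240,240)).repeat(1,0)[:240].tolist()+[[[0,0,0]]*240]*320]) if 0 else A); save('wz.png',w)
B=np.zeros((600,800,3),np.uint8); B[:480,:480]=cv2.resize(c['image'][220:350,340:470],(480,480)); B[:320,480:]=cv2.resize(a['image'][120:260,200:340],(320,320)); B[320:560,480:]=cv2.resize(w,(320,240)); save('last.png',B)"; python3 p7.py | head -5
```

```text
top brass 84 [388. 331.] [ 0.412 -0.172  0.271]
40.75 q [-45.8  14.3 127.3 150.5  33.8 -82.9] p [ 0.4 -0.2  0.2] tilt 69.4 brg -28.8 open 0.0134 gf 60.0 F [-0.1 -0.8 -2.3]
[[0.4008, -0.4082, 0.8202], [0.0156, -0.8921, -0.4516], [0.916, 0.1938, -0.3512]]
cup tilt now 126.9
pour tilt 127 psi 0 [0.427, -0.196, 0.248] move in start axes [ 2.  -0.3  0.8] len 2 q [-46.  14. 127. 151.  33. -83.] err 0.0 mxdq 0.2 q5min 33
pour tilt 128 psi 14 [0.421, -0.205, 0.248] move in start axes [-1.8 10.7 -0.7] len 11 q [-48.  14. 127. 147.  34. -66.] err 0.0 mxdq 4.1 q5min 33
```

View pics/last.png

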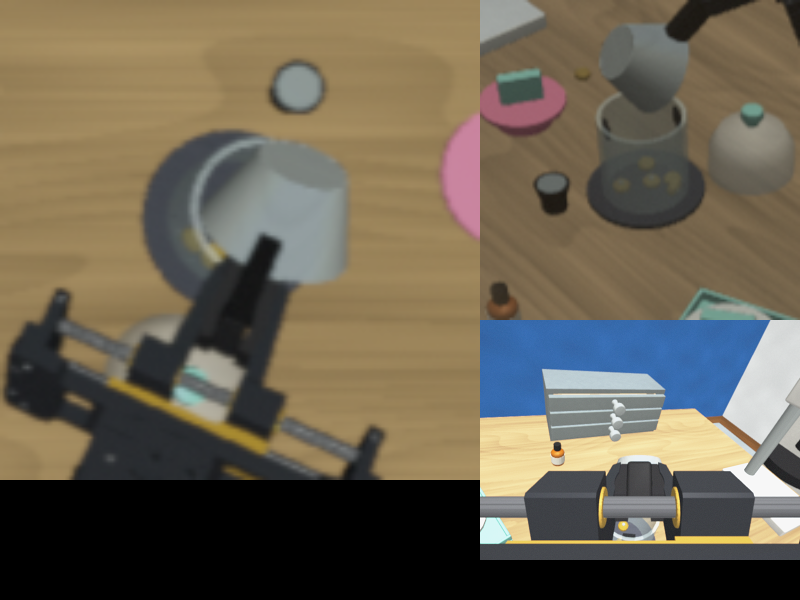

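The scene inset shows five barrels in the jar at about (621–674, 163–184). One stray lies on the bench behind the pink stopper at (582,73), so I'll put the cup down first and then fetch it.

```bash
cat > sim.py <<'E'
import plan; from plan import *
from h import *
np.set_printoptions(suppress=True,precision=3)
class S:
    def __init__(s): t=ctrl.sense(); s.q=t['q'].copy(); s.R=t['tcp_rot'].copy(); s.p=t['tool_pos'].copy()
    def go(s,pt,psi=0,n=None,name=''):
        pt=np.array(pt,float); n=n or max(int(np.linalg.norm(pt-s.p)/.035),int(abs(psi)/7))+1; mx=0;p0=s.p.copy()
        loc=s.R.T@(pt-s.p)*1000
        for i in range(n):
            tp=p0+(pt-p0)*(i+1)/n; tr=yaw(s.R,psi/n)
            qn,e=ik(tp,tr,s.q); mx=max(mx,np.abs(qn-s.q).max()); s.q=qn; pp,RR=fk(qn); s.R=RR if e>1 else tr; s.p=pp
        z=s.R[:,2];c=s.R@cz
        print(name,s.p.round(3),"loc",loc.round(0),"n",n,"q",s.q.round(0),"mxdq",round(mx),"tilt %.1f@%.0f"%(np.degrees(np.arccos(-z[2])),np.degrees(np.arctan2(z[1],z[0]))),"cup %.1f"%np.degrees(np.arccos(c[2])), "yz %.2f"%s.R[2,1])
E
cat > p8.py <<'E'
from sim import *
c=cam('scene'); W=world(c); print("stray", [W[v,u].round(3).tolist() for v,u in ((152,245),(151,244),(152,244),(153,245),(152,246))])
hsv=cv2.cvtColor(c['image'],cv2.COLOR_RGB2HSV); print(hsv[148:157,240:250,1])
for end in ([.33,.03],[.36,.06],[.40,.02]):
    s=S(); s.go([.44,-.21,.36]); s.go([.50,-.33,.42],-84); s.go([.6,-.2,.45],-84)
    e=np.array(end); s.go([*(e+[.1,-.05]),.3]); s.go([*e,.2]); s.go([*e,.10]); s.go([*e,.075])
    print()
E
python3 p8.py
```

```text
stray [[0.459, -0.454, 0.006], [0.46, -0.457, 0.008], [0.46, -0.457, 0.005], [0.462, -0.449, 0.007], [0.457, -0.452, 0.006]]
[[ 92  92  93  93  94  92  92  94  92  92]
 [ 93  92  98 103 107 107 105  96  92  91]
 [ 93  99 116 123 127 129 128 110  97  92]
 [ 92 110 131 130 129 132 131 130 103  92]
 [ 93 113 132 133 131 130 131 130 105  93]
 [ 90 104 126 130 131 131 129 122  97  92]
 [ 92  97 101 112 121 121 116 102  92  92]
 [ 94  92  95 100  98  97  94  93  90  92]
 [ 92  91  92  92  92  91  92  92  94  90]]
 [ 0.44 -0.21  0.36] loc [110.  29. -21.] n 4 q [-46.   2. 113. 103.  16. -31.] mxdq 19 tilt 69.4@-29 cup 126.9 yz 0.19
 [ 0.5  -0.33  0.42] loc [77. 94. 82.] n 13 q [-51.   9.  93.  66.  23. -78.] mxdq 4 tilt 69.4@-29 cup 75.2 yz 0.93
 [ 0.6  -0.2   0.45] loc [157.  53.  13.] n 13 q [-29.  12.  84.   2.  14. -92.] mxdq 7 tilt 69.4@-29 cup 10.8 yz 0.00
 [ 0.43  -0.02   0.303] loc [ 223.   75. -168.] n 9 q [-11.   3. 118. -81.  17.   1.] mxdq 23 tilt 58.6@-31 cup 0.1 yz -0.01
 [0.331 0.031 0.207] loc [147.  -7. -41.] n 5 q [ -3.   5. 131. -81.  21.  11.] mxdq 3 tilt 44.5@-34 cup 14
[... 1204 characters left out ...]
.33  0.42] loc [77. 94. 82.] n 13 q [-51.   9.  93.  66.  23. -78.] mxdq 4 tilt 69.4@-29 cup 75.2 yz 0.93
 [ 0.6  -0.2   0.45] loc [157.  53.  13.] n 13 q [-29.  12.  84.   2.  14. -92.] mxdq 7 tilt 69.4@-29 cup 10.8 yz 0.00
 [ 0.501 -0.03   0.303] loc [ 200.  100. -106.] n 8 q [-10.  10. 109. -81.  18.   1.] mxdq 25 tilt 59.6@-31 cup 1.0 yz -0.01
 [0.401 0.021 0.205] loc [146.  -7. -44.] n 5 q [ -4.  12. 123. -81.  21.  10.] mxdq 3 tilt 45.8@-34 cup 13.0 yz -0.04
 [0.403 0.022 0.106] loc [76.  2. 73.] n 4 q [ -5.  25. 124. -81.  20.  15.] mxdq 4 tilt 33.5@-43 cup 25.9 yz -0.09
 [0.403 0.022 0.08 ] loc [18. -0. 25.] n 1 q [ -5.  29. 124. -81.  20.  16.] mxdq 4 tilt 30.8@-46 cup 29.0 yz -0.11
```

```bash
cat > p9.py <<'E'
from sim import *
for V,end in (([.56,.1,.40],[.40,.35]),([.56,.1,.40],[.45,.25]),([.6,0,.4],[.46,.12])):
    s=S(); s.go([.44,-.21,.36]); s.go([.50,-.33,.42],-84); s.go([.6,-.2,.45],-84)
    s.go(V); e=np.array(end); s.go([*e,.25]); s.go([*e,.15]); s.go([*e,.10]); s.go([*e,.07])
    print("cup at",(s.p+s.R@(np.array([0,0,.045])+cm)-.05*(s.R@cz)).round(3),"\n")
E
python3 p9.py
```

```text
[ 0.44 -0.21  0.36] loc [110.  29. -21.] n 4 q [-46.   2. 113. 103.  16. -31.] mxdq 19 tilt 69.4@-29 cup 126.9 yz 0.19
 [ 0.5  -0.33  0.42] loc [77. 94. 82.] n 13 q [-51.   9.  93.  66.  23. -78.] mxdq 4 tilt 69.4@-29 cup 75.2 yz 0.93
 [ 0.6  -0.2   0.45] loc [157.  53.  13.] n 13 q [-29.  12.  84.   2.  14. -92.] mxdq 7 tilt 69.4@-29 cup 10.8 yz 0.00
 [0.56 0.1  0.4 ] loc [ 110.  243. -151.] n 9 q [  9.  13.  92. -75.  37.  -3.] mxdq 17 tilt 69.4@-29 cup 10.8 yz 0.00
 [0.4  0.35 0.25] loc [ 232.  142. -191.] n 10 q [ 47.  28.  96. -79.  67.  29.] mxdq 5 tilt 68.1@-29 cup 9.5 yz -0.00
 [0.4   0.351 0.151] loc [93.  0. 37.] n 3 q [ 47.  38.  99. -81.  65.  42.] mxdq 5 tilt 66.2@-31 cup 7.6 yz -0.01
 [0.4   0.351 0.101] loc [46. -0. 22.] n 2 q [ 47.  43.  99. -81.  64.  46.] mxdq 3 tilt 64.8@-33 cup 6.2 yz -0.03
 [0.4   0.351 0.071] loc [27. -0. 14.] n 1 q [ 46.  47.  99. -81.  64.  49.] mxdq 3 tilt 64.0@-35 cup 5.6 yz -0.04
cup at [0.522 0.269 0.021] 

 [ 0.44 -0.21  0.36] loc [110.  29. -21.] n 4 q [-46.   2. 113. 103.  16. -31.] mxdq 19 tilt 69.4@-29 cup 126.9 yz 0.19
 [ 0.5  -0.33 
[... 1105 characters left out ...]
.  13.] n 13 q [-29.  12.  84.   2.  14. -92.] mxdq 7 tilt 69.4@-29 cup 10.8 yz 0.00
 [ 0.6 -0.   0.4] loc [ 81. 175. -73.] n 6 q [ -4.  14.  91. -72.  24. -11.] mxdq 18 tilt 69.4@-29 cup 10.8 yz 0.00
 [0.46  0.121 0.252] loc [ 204.   37. -116.] n 7 q [ 14.  16. 111. -81.  38.  17.] mxdq 11 tilt 57.0@-32 cup 1.8 yz -0.02
 [0.461 0.123 0.154] loc [86.  1. 56.] n 3 q [ 14.  27. 112. -81.  37.  25.] mxdq 4 tilt 48.5@-38 cup 10.8 yz -0.07
 [0.461 0.122 0.103] loc [40.  1. 36.] n 2 q [ 14.  33. 113. -81.  36.  28.] mxdq 3 tilt 44.7@-43 cup 15.2 yz -0.10
 [0.462 0.122 0.073] loc [23.  1. 24.] n 1 q [ 14.  36. 112. -81.  36.  30.] mxdq 4 tilt 42.8@-46 cup 17.5 yz -0.12
cup at [ 0.548  0.04  -0.027]
```

Request:
{"fn": "step_arm", "kwargs": {"rows": [[16,4,-3,0],[16,4,-3,0],[16,4,-3,0],[16,4,-3,0],[16,4,-3,0],[16,4,-3,0],[16,4,-3,0],[23,8,23,0]]}}

```text
time: 41.47
tool_pos: [0.4623, -0.2236, 0.3742]
tcp_rot: [[0.401, -0.408, 0.821], [0.015, -0.892, -0.451], [0.916, 0.193, -0.351]]
force: [0.4, 0.6, -1.8]
opening: 0.0135
grip_force: 60.0
```

Request:
{"fn": "step_arm", "kwargs": {"rows": [[23,8,23,0],[23,8,23,0],[23,8,23,0],[23,8,23,0],[0,0,0,-7],[0,0,0,-7],[0,0,0,-7],[0,0,0,-7]]}}

```text
time: 42.13
tool_pos: [0.5475, -0.2822, 0.4211]
tcp_rot: [[0.545, -0.164, 0.822], [0.438, -0.781, -0.446], [0.715, 0.603, -0.354]]
force: [0.6, -0.1, -1.6]
opening: 0.0132
grip_force: 60.0
```

Request:
{"fn": "step_arm", "kwargs": {"rows": [[0,0,0,-7],[0,0,0,-7],[0,0,0,-7],[0,0,0,-7],[0,0,0,-7],[0,0,0,-7],[0,0,0,-7],[0,0,0,-7]]}}

```text
time: 42.8
tool_pos: [0.5474, -0.2821, 0.4213]
tcp_rot: [[0.441, 0.36, 0.822], [0.892, -0.074, -0.446], [-0.1, 0.93, -0.353]]
force: [0.3, 0.1, -2.1]
opening: 0.0132
grip_force: 60.0
```

Request:
{"fn": "step_arm", "kwargs": {"rows": [[0,0,0,-7],[0,0,0,-7],[0,0,0,-7],[0,0,0,-7],[0,0,0,-7],[0,0,0,-7],[0,0,0,-7],[0,0,0,-7]]}}

```text
time: 43.47
tool_pos: [0.5474, -0.2821, 0.4212]
tcp_rot: [[-0.052, 0.567, 0.822], [0.56, 0.698, -0.446], [-0.827, 0.437, -0.353]]
force: [1.0, 0.1, -1.9]
opening: 0.0136
grip_force: 60.0
```

```bash
cat > p10.py <<'E'
from sim import *
st(); s=S(); print(np.degrees(np.arccos((s.R@cz)[2])))
s.go([.58,-.2,.42],-28,8);s.go([.56,.1,.4]);s.go([.385,.365,.25]);s.go([.385,.365,.1])
E
python3 p10.py
```

```text
43.47 q [ -42.2   11.    90.4   53.    16.1 -119. ] p [ 0.547 -0.282  0.421] tilt 69.3 brg -28.5 open 0.0136 gf 60.0 F [ 1.   0.1 -1.9]
[[-0.0516, 0.5671, 0.822], [0.5598, 0.6981, -0.4464], [-0.827, 0.4371, -0.3535]]
27.656902355929212
 [ 0.58 -0.2   0.42] loc [45. 75. -9.] n 8 q [ -31.   11.   90.   12.   10. -103.] mxdq 8 tilt 69.0@-28 cup 10.4 yz -0.00
 [0.56 0.1  0.4 ] loc [  76.  255. -142.] n 9 q [  9.  13.  92. -73.  36.  -5.] mxdq 22 tilt 68.5@-29 cup 9.9 yz -0.00
 [0.385 0.365 0.25 ] loc [ 242.  150. -206.] n 11 q [ 49.  29.  95. -78.  68.  29.] mxdq 5 tilt 68.2@-29 cup 9.5 yz -0.00
 [0.385 0.366 0.101] loc [139.   0.  56.] n 5 q [ 49.  44.  99. -81.  65.  47.] mxdq 5 tilt 65.7@-32 cup 7.1 yz -0.02
```

Request:
{"fn": "step_arm", "kwargs": {"rows": [[0,0,0,-7],[0,0,0,-7],[0,0,0,-7],[0,0,0,-7],[-17.5,27,12,0],[-17.5,27,12,0],[-17.5,27,12,0],[-17.5,27,12,0]]}}

```text
time: 44.13
tool_pos: [0.6222, -0.2421, 0.4519]
tcp_rot: [[-0.317, 0.475, 0.821], [0.175, 0.88, -0.442], [-0.932, 0.004, -0.362]]
force: [0.1, 0.7, -2.0]
opening: 0.0133
grip_force: 60.0
```

Request:
{"fn": "step_arm", "kwargs": {"rows": [[10.8,16.6,-14.4,0],[10.8,16.6,-14.4,0],[10.8,16.6,-14.4,0],[10.8,16.6,-14.4,0],[10.8,16.6,-14.4,0],[10.8,16.6,-14.4,0],[10.8,16.6,-14.4,0],[10.8,16.6,-14.4,0]]}}

```text
time: 44.8
tool_pos: [0.5658, -0.0693, 0.4151]
tcp_rot: [[-0.316, 0.476, 0.82], [0.175, 0.879, -0.443], [-0.932, 0.003, -0.361]]
force: [0.8, -0.2, -1.6]
opening: 0.0138
grip_force: 60.0
```

Request:
{"fn": "step_arm", "kwargs": {"rows": [[10.8,16.6,-14.4,0],[10.8,16.6,-14.4,0],[10.8,16.6,-14.4,0],[10.8,16.6,-14.4,0],[10.8,16.6,-14.4,0],[10.8,16.6,-14.4,0],[16,12,-16,0],[22,14,-19,0]]}}

```text
time: 45.47
tool_pos: [0.4939, 0.1137, 0.3686]
tcp_rot: [[-0.324, 0.478, 0.816], [0.181, 0.878, -0.443], [-0.929, 0.004, -0.371]]
force: [-0.4, -0.1, -1.7]
opening: 0.0133
grip_force: 60.0
```

```bash
cat > p10.py <<'E'
from sim import *
st(); s=S(); print("cup",np.degrees(np.arccos((s.R@cz)[2])))
s.go([.385,.365,.25]);s.go([.385,.365,.1])
E
python3 p10.py
```

```text
45.47 q [ 12.5   9.2 101.9 -81.4  38.    7.2] p [0.494 0.114 0.369] tilt 68.2 brg -28.5 open 0.0133 gf 60.0 F [-0.4 -0.1 -1.7]
[[-0.3238, 0.4783, 0.8164], [0.1805, 0.8782, -0.4429], [-0.9288, 0.004, -0.3707]]
cup 9.658185282263336
 [0.385 0.365 0.25 ] loc [ 191.  168. -156.] n 9 q [ 49.  29.  95. -77.  68.  29.] mxdq 5 tilt 67.2@-29 cup 8.6 yz 0.00
 [0.385 0.366 0.101] loc [138.  -0.  58.] n 5 q [ 49.  43.  99. -81.  65.  48.] mxdq 5 tilt 65.2@-31 cup 6.6 yz -0.01
```

Request:
{"fn": "step_arm", "kwargs": {"rows": [[23.9,21,-19.5,0],[23.9,21,-19.5,0],[23.9,21,-19.5,0],[23.9,21,-19.5,0],[23.9,21,-19.5,0],[23.9,21,-19.5,0],[23.9,21,-19.5,0],[23.9,21,-19.5,0]]}}

```text
time: 46.13
tool_pos: [0.3845, 0.3684, 0.2583]
tcp_rot: [[-0.334, 0.479, 0.812], [0.183, 0.878, -0.443], [-0.924, 0.001, -0.381]]
force: [0.9, 0.5, -1.7]
opening: 0.0129
grip_force: 60.0
```

Request:
{"fn": "step_arm", "kwargs": {"rows": [[20,0,8.5,0],[26,0,11,0],[26,0,11,0],[26,0,11,0],[20,0,8.5,0],[10,0,4,0],[0,0,0,0],[0,0,0,0]]}}

```text
time: 46.8
tool_pos: [0.3829, 0.3785, 0.1283]
tcp_rot: [[-0.347, 0.494, 0.797], [0.191, 0.869, -0.456], [-0.918, -0.006, -0.396]]
force: [0.3, 0.4, -0.9]
opening: 0.0134
grip_force: 60.0
```

```bash
cat > p11.py <<'E'
from sim import *
st(); s=S(); m=s.p+s.R@(np.array([0,0,.045])+cm); z=s.R@cz; o=m-.05*z; d=np.array([0,0,-1.])+z*z[2]; d/=np.linalg.norm(d)
print("cup tilt",np.degrees(np.arccos(z[2])),"origin",o,"lowest z",(o+.026*d)[2]); print("down 10mm:",s.R.T@np.array([0,0,-10.]))
E
python3 p11.py
```

```text
46.8 q [ 50.1  41.2  97.9 -81.4  66.1  44.8] p [0.383 0.379 0.128] tilt 66.7 brg -29.7 open 0.0134 gf 60.0 F [ 0.3  0.4 -0.9]
[[-0.3466, 0.494, 0.7974], [0.1909, 0.8694, -0.4556], [-0.9184, -0.0057, -0.3957]]
cup tilt 8.077923911688988 origin [0.513 0.305 0.085] lowest z 0.081554857400026
down 10mm: [9.184 0.057 3.957]
```

Request:
{"fn": "step_arm", "kwargs": {"rows": [[11,0,4.7,0],[11,0,4.7,0],[11,0,4.7,0],[11,0,4.7,0],[11,0,4.7,0],[11,0,4.7,0],[4,0,2,0],[0,0,0,0]]}}

```text
time: 47.47
tool_pos: [0.3772, 0.392, 0.0578]
tcp_rot: [[-0.361, 0.512, 0.78], [0.197, 0.859, -0.472], [-0.912, -0.016, -0.411]]
force: [0.2, -0.6, -1.6]
opening: 0.0136
grip_force: 60.0
```

```bash
python3 p11.py
```

```text
47.47 q [ 51.5  49.1  96.4 -81.4  66.1  51.1] p [0.377 0.392 0.058] tilt 65.7 brg -31.2 open 0.0136 gf 60.0 F [ 0.2 -0.6 -1.6]
[[-0.3606, 0.5116, 0.7799], [0.1973, 0.859, -0.4723], [-0.9116, -0.0164, -0.4107]]
cup tilt 7.135897184349413 origin [0.505 0.315 0.012] lowest z 0.009024539661571154
down 10mm: [9.116 0.164 4.107]
```

Request:
{"fn": "step_arm", "kwargs": {"rows": [[3.6,0,1.6,0],[2.7,0,1.2,0],[1.8,0,0.8,0],[0.9,0,0.4,0],[0,0,0,0],[0,0,0,0],[0,0,0,0],[0,0,0,0]]}}

```text
time: 48.13
tool_pos: [0.3768, 0.3934, 0.0502]
tcp_rot: [[-0.36, 0.514, 0.779], [0.2, 0.858, -0.474], [-0.911, -0.015, -0.412]]
force: [0.8, -0.7, -2.6]
opening: 0.0135
grip_force: 60.0
```

Request:
{"fn": "step_arm", "kwargs": {"rows": [[0,0,0,0],[0,0,0,0],[0,0,0,0],[0,0,0,0],[0,0,0,0],[0,0,0,0],[0,0,-5,0],[0,0,-15,0]], "jaw": 50}}

```text
time: 48.8
tool_pos: [0.3616, 0.4022, 0.0579]
tcp_rot: [[-0.361, 0.515, 0.777], [0.199, 0.857, -0.476], [-0.911, -0.017, -0.412]]
force: [0.2, -0.4, -0.4]
opening: 0.0502
grip_force: 0.0
```

```bash
cat > p12.py <<'E'
from sim import *
st()
# release pose: retreat back along -z, then find a path lowering tilt then to the stray barrel
def fin(s,b=np.array([.459,-.454])):
    pass
for A,B in (([.33,.25,.3],[.32,.0,.25]),([.36,.2,.3],[.33,.03,.15]),([.36,.2,.3],[.42,.02,.12])):
    s=S(); s.go(s.p-.07*s.R[:,2]); s.go([s.p[0],s.p[1],.25]); s.go(A); s.go([B[0],B[1],.25]); s.go(B); s.go([.36,-.2,.25]); s.go([.40,-.38,.2]); s.go([.43,-.42,.10]); print()
E
python3 p12.py
```

```text
48.8 q [ 53.5  49.2  95.8 -79.4  67.5  50.7] p [0.362 0.402 0.058] tilt 65.7 brg -31.5 open 0.0502 gf 0.0 F [ 0.2 -0.4 -0.4]
[[-0.3608, 0.5153, 0.7774], [0.1993, 0.8568, -0.4755], [-0.9111, -0.0166, -0.4118]]
 [0.307 0.435 0.087] loc [  0.  -0. -70.] n 3 q [ 60.  47.  94. -73.  73.  47.] mxdq 2 tilt 65.7@-31 cup 7.1 yz -0.02
 [0.307 0.435 0.25 ] loc [-149.   -3.  -67.] n 5 q [ 60.  31.  88. -68.  80.  27.] mxdq 4 tilt 65.7@-31 cup 7.1 yz -0.02
 [0.33 0.25 0.3 ] loc [ -91. -148.   85.] n 6 q [ 44.  14. 109. -76.  65.  25.] mxdq 4 tilt 65.7@-31 cup 7.1 yz -0.02
 [0.32  0.001 0.254] loc [  -1. -219.  132.] n 8 q [ -8.  -2. 131. -81.  23.   6.] mxdq 10 tilt 52.0@-38 cup 7.2 yz -0.06
 [0.32  0.    0.251] loc [ 3. -0.  3.] n 1 q [ -8.  -2. 131. -81.  23.   6.] mxdq 0 tilt 51.5@-38 cup 7.7 yz -0.06
 [ 0.362 -0.198  0.252] loc [ -85. -140.  121.] n 6 q [-42.   4. 121. -51.  10. -46.] mxdq 17 tilt 48.3@-52 cup 14.5 yz -0.17
 [ 0.4  -0.38  0.2 ] loc [-51. -96. 159.] n 6 q [-55.  21. 106.  -9.  10. -97.] mxdq 9 tilt 43.3@-57 cup 19.9 yz -0.20
 [ 0.431 -0.42   0.102] loc [ 30.  13. 107.] n 4 q [
[... 1321 characters left out ...]
132.] n 8 q [ 34.  11. 112. -81.  57.  25.] mxdq 5 tilt 65.7@-31 cup 7.1 yz -0.02
 [0.42  0.021 0.253] loc [ -12. -122.  153.] n 6 q [ -1.   9. 119. -81.  28.  10.] mxdq 6 tilt 53.4@-37 cup 5.8 yz -0.05
 [0.423 0.023 0.126] loc [107.   6.  79.] n 4 q [ -2.  25. 121. -81.  27.  18.] mxdq 4 tilt 39.4@-47 cup 20.6 yz -0.12
 [ 0.36 -0.2   0.25] loc [-131. -226.  -20.] n 8 q [-45.   4. 118.  -3.  19. -97.] mxdq 22 tilt 39.4@-47 cup 20.6 yz -0.12
 [ 0.4  -0.38  0.2 ] loc [ -72. -109.  139.] n 6 q [ -58.   21.  105.   26.   17. -134.] mxdq 9 tilt 39.4@-47 cup 20.6 yz -0.12
 [ 0.43  -0.421  0.101] loc [ 26.  -1. 109.] n 4 q [ -58.   35.  102.   56.   10. -165.] mxdq 9 tilt 38.6@-45 cup 21.0 yz -0.10
```

Request:
{"fn": "step_arm", "kwargs": {"rows": [[0,0,-25,0],[0,0,-25,0],[-37,-1,-17,0],[-37,-1,-17,0],[-37,-1,-17,0],[-21,-25,16.6,0],[-21,-25,16.6,0],[-21,-25,16.6,0]], "jaw": 36}}

```text
time: 49.47
tool_pos: [0.3435, 0.3245, 0.2401]
tcp_rot: [[-0.36, 0.512, 0.779], [0.2, 0.859, -0.472], [-0.911, -0.015, -0.412]]
force: [1.2, 0.7, 0.5]
opening: 0.0361
grip_force: 0.0
```

Request:
{"fn": "step_arm", "kwargs": {"rows": [[-21,-25,16.6,0],[-21,-25,16.6,0],[-21,-25,16.6,0],[-21,-25,16.6,0],[4.6,-32,15.6,0],[4.6,-32,15.6,0],[4.6,-32,15.6,0],[4.6,-32,15.6,0]]}}

```text
time: 50.13
tool_pos: [0.3426, 0.0822, 0.3048]
tcp_rot: [[-0.422, 0.537, 0.731], [0.238, 0.843, -0.482], [-0.875, -0.029, -0.483]]
force: [1.5, -0.2, 0.1]
opening: 0.0362
grip_force: 0.0
```

Request:
{"fn": "step_arm", "kwargs": {"rows": [[4.6,-32,15.6,0],[22,1,16,0],[22,1,16,0],[22,1,16,0],[22,1,16,0],[0,0,0,4],[0,0,0,4],[0,0,0,3]]}}

```text
time: 50.8
tool_pos: [0.342, 0.0661, 0.2658]
tcp_rot: [[-0.373, 0.637, 0.675], [0.44, 0.762, -0.475], [-0.817, 0.119, -0.565]]
force: [-0.4, -0.4, 0.4]
opening: 0.0359
grip_force: 0.0
```

```bash
cat > p13.py <<'E'
from sim import *
st(); c=cam('top'); W=world(c); z=W[...,2]; hsv=cv2.cvtColor(c['image'],cv2.COLOR_RGB2HSV).astype(int)
m=(np.hypot(W[...,0]-.459,W[...,1]+.454)<.03)&(z>.003)&(z<.02); P=W[m]; print("stray top",len(P),P.mean(0) if len(P) else '')
m=(np.hypot(W[...,0]-.46,W[...,1]+.454)<.03)&(hsv[...,1]>130); P=W[m]; print("colour",len(P),P.mean(0) if len(P) else '')
m=(np.hypot(W[...,0]-.505,W[...,1]-.315)<.06)&(z>.043)&(z<.057); P=W[m]; print("cup rim",len(P),cv2.minEnclosingCircle((P[:,:2]*1000).astype(np.float32)),np.percentile(P[:,2],[5,95])); A=np.c_[P[:,:2],np.ones(len(P))]; k=np.linalg.lstsq(A,P[:,2],rcond=None)[0]; print("cup tilt deg",np.degrees(np.hypot(*k[:2])))
s=S(); b=np.array([.459,-.454]); s.go([.36,-.2,.25]); s.go([.40,-.36,.2]); T=np.r_[b+.003*np.array([.7,-.7]),.0075]-.064*s.R[:,2]; s.go(T+[0,0,.06]); s.go(T); print(T)
E
python3 p13.py
```

```text
50.8 q [  9.3   2.5 125.1 -81.4  35.8  26.8] p [0.342 0.066 0.266] tilt 55.6 brg -35.2 open 0.0359 gf 0.0 F [-0.4 -0.4  0.4]
[[-0.3734, 0.6367, 0.6746], [0.4401, 0.7618, -0.4753], [-0.8166, 0.1194, -0.5647]]
stray top 99 [ 0.458 -0.455  0.006]
colour 48 [ 0.457 -0.459  0.008]
cup rim 312 ((497.5469970703125, 320.4306640625), 50.67049789428711) [0.044 0.053]
cup tilt deg 0.8299939099799997
 [ 0.363 -0.197  0.251] loc [-111. -193.  148.] n 8 q [-40.   5. 123. -81.  10.  -3.] mxdq 9 tilt 51.2@-53 cup 7.6 yz -0.04
 [ 0.401 -0.359  0.2  ] loc [-53. -70. 151.] n 5 q [-51.  21. 109. -81.  10. -10.] mxdq 3 tilt 48.7@-64 cup 12.4 yz -0.13
 [ 0.441 -0.413  0.111] loc [ 23.  16. 109.] n 4 q [-51.  35. 101. -81.  10.  -9.] mxdq 3 tilt 43.3@-66 cup 17.3 yz -0.13
 [ 0.442 -0.414  0.053] loc [42.  8. 44.] n 2 q [-51.  41. 101. -81.  10.  -8.] mxdq 3 tilt 38.3@-67 cup 22.0 yz -0.13
[ 0.44  -0.413  0.05 ]
```

Request:
{"fn": "step_arm", "kwargs": {"rows": [[16,-2,11.3,0],[16,-2,11.3,0],[16,-2,11.3,0],[15,-2,13,0],[15,-2,13,0],[14,-2,14,0],[13,-2,15,0],[13,-2,15,0]]}}

```text
time: 51.52
tool_pos: [0.3587, 0.1003, 0.1982]
tcp_rot: [[-0.437, 0.677, 0.592], [0.482, 0.732, -0.482], [-0.76, 0.075, -0.646]]
force: [-0.7, 0.6, 0.2]
opening: 0.0359
grip_force: 0.0
```

```bash
cat > p14.py <<'E'
from sim import *
import sys
st(); s=S(); b=np.array([.458,-.455])
s.go([.35,-.18,.25]); s.go([.38,-.33,.2]); h=s.R[:2,2]/np.linalg.norm(s.R[:2,2]); T=np.r_[b+.003*h,.0075]-.064*s.R[:,2]; s.go(T+[0,0,.06]); s.go(T); print(T)
E
python3 p14.py
```

```text
51.52 q [ 15.3  14.6 124.  -81.4  38.9  36.8] p [0.359 0.1   0.198] tilt 49.8 brg -39.1 open 0.0359 gf 0.0 F [-0.7  0.6  0.2]
[[-0.437, 0.6772, 0.5919], [0.4817, 0.732, -0.4818], [-0.7596, 0.0745, -0.6461]]
 [ 0.35 -0.18  0.25] loc [-171. -207.   96.] n 9 q [-45.   2. 123.   5.  10. -94.] mxdq 34 tilt 44.8@-44 cup 14.0 yz 0.03
 [ 0.38 -0.33  0.2 ] loc [-57. -85. 124.] n 5 q [ -58.   17.  114.   64.   12. -162.] mxdq 20 tilt 44.4@-43 cup 14.5 yz 0.03
 [ 0.428 -0.427  0.114] loc [-13. -37. 132.] n 4 q [ -59.   34.  102.   67.   10. -165.] mxdq 4 tilt 41.0@-44 cup 17.7 yz 0.03
 [ 0.429 -0.428  0.056] loc [40. -2. 45.] n 2 q [ -59.   40.  101.   67.   10. -165.] mxdq 3 tilt 36.1@-43 cup 22.8 yz 0.04
[ 0.428 -0.426  0.053]
```

Request:
{"fn": "step_arm", "kwargs": {"rows": [[-14.3,-17.3,8,0],[-14.3,-17.3,8,0],[-14.3,-17.3,8,0],[-14.3,-17.3,8,0],[-14.3,-17.3,8,0],[-14.3,-17.3,8,0],[-14.3,-17.3,8,0],[-14.3,-17.3,8,0]]}}

```text
time: 52.18
tool_pos: [0.3542, -0.0825, 0.2463]
tcp_rot: [[-0.444, 0.682, 0.581], [0.489, 0.728, -0.481], [-0.751, 0.071, -0.657]]
force: [-0.0, 0.1, -1.6]
opening: 0.0358
grip_force: 0.0
```

Request:
{"fn": "step_arm", "kwargs": {"rows": [[-14.3,-17.3,8,0],[-14.3,-17.3,8,0],[-14.3,-17.3,8,0],[-14.3,-17.3,8,0],[-11,-17,20,0],[-11,-17,20,0],[-11,-17,20,0],[-11,-17,20,0]]}}

```text
time: 52.85
tool_pos: [0.3646, -0.1678, 0.259]
tcp_rot: [[-0.467, 0.696, 0.545], [0.51, 0.716, -0.477], [-0.722, 0.055, -0.69]]
force: [0.1, -0.9, -0.8]
opening: 0.0359
grip_force: 0.0
```

```bash
cat > p15.py <<'E'
from sim import *
st(); s=S(); b=np.array([.458,-.455]); s.R0=s.R
for k in (.09,.03,0): h=s.R[:2,2]/np.linalg.norm(s.R[:2,2]); T=np.r_[b+.003*h,.0075+k]-.064*s.R[:,2]; s.go(T)
print("tip",s.p+.064*s.R[:,2])
E
python3 p15.py
```

```text
52.85 q [-42.    1.4 122.2   3.7  10.1 -89.8] p [ 0.365 -0.168  0.259] tilt 46.4 brg -41.2 open 0.0359 gf 0.0 F [ 0.1 -0.9 -0.8]
[[-0.4674, 0.696, 0.5451], [0.5103, 0.7159, -0.4765], [-0.7219, 0.0555, -0.6897]]
 [ 0.425 -0.427  0.142] loc [ -76. -149.  237.] n 9 q [ -61.   31.  102.   66.   15. -165.] mxdq 22 tilt 43.0@-40 cup 16.2 yz 0.06
 [ 0.429 -0.43   0.087] loc [37. -4. 44.] n 2 q [ -60.   36.  102.   66.   12. -165.] mxdq 3 tilt 38.5@-42 cup 20.6 yz 0.05
 [ 0.432 -0.432  0.06 ] loc [17. -1. 24.] n 1 q [ -59.   39.  101.   67.   11. -165.] mxdq 3 tilt 36.5@-42 cup 22.4 yz 0.05
tip [ 0.46  -0.457  0.008]
```

Request:
{"fn": "step_arm", "kwargs": {"rows": [[-4.8,-9.3,14.8,0],[-4.8,-9.3,14.8,0],[-4.8,-9.3,14.8,0],[-4.8,-9.3,14.8,0],[-4.8,-9.3,14.8,0],[-4.8,-9.3,14.8,0],[-4.8,-9.3,14.8,0],[-4.8,-9.3,14.8,0]]}}

```text
time: 53.52
tool_pos: [0.3936, -0.2976, 0.2102]
tcp_rot: [[-0.473, 0.693, 0.543], [0.516, 0.718, -0.467], [-0.714, 0.059, -0.698]]
force: [0.1, -0.7, 0.6]
opening: 0.0359
grip_force: 0.0
```

Request:
{"fn": "step_arm", "kwargs": {"rows": [[-4.8,-9.3,14.8,0],[-4.8,-9.3,14.8,0],[-4.8,-9.3,14.8,0],[-4.8,-9.3,14.8,0],[-4.8,-9.3,14.8,0],[-4.8,-9.3,14.8,0],[-4.8,-9.3,14.8,0],[0,0,0,0]]}}

```text
time: 54.18
tool_pos: [0.4253, -0.4128, 0.1666]
tcp_rot: [[-0.479, 0.698, 0.533], [0.525, 0.714, -0.463], [-0.704, 0.058, -0.708]]
force: [-0.6, -0.3, -0.2]
opening: 0.0361
grip_force: 0.0
```

```bash
sed -i 's/(.09,.03,0)/(.06,.03,0)/' p15.py; python3 p15.py
```

```text
54.18 q [ -59.8   27.6  103.3   67.    14.3 -165.2] p [ 0.425 -0.413  0.167] tilt 44.9 brg -41.0 open 0.0361 gf 0.0 F [-0.6 -0.3 -0.2]
[[-0.4788, 0.6976, 0.533], [0.5248, 0.7142, -0.4632], [-0.7038, 0.0579, -0.708]]
 [ 0.428 -0.428  0.115] loc [ 30. -13.  45.] n 2 q [ -60.   33.  102.   67.   13. -165.] mxdq 3 tilt 40.9@-42 cup 18.1 yz 0.05
 [ 0.431 -0.43   0.088] loc [18. -1. 23.] n 1 q [ -59.   36.  101.   67.   11. -165.] mxdq 3 tilt 38.9@-43 cup 20.1 yz 0.05
 [ 0.432 -0.431  0.06 ] loc [19. -2. 24.] n 1 q [ -59.   39.  101.   67.   10. -165.] mxdq 3 tilt 36.7@-43 cup 22.2 yz 0.04
tip [ 0.46  -0.457  0.008]
```

Descend in two stages, checking the fingertip position between them.

Request:
{"fn": "step_arm", "kwargs": {"rows": [[9,-4,13,0],[9,-4,13,0],[9,-3,12,0],[9,-2,12,0],[9,-1,12,0],[0,0,0,0],[0,0,0,0],[0,0,0,0]]}}

```text
time: 54.85
tool_pos: [0.4432, -0.4343, 0.1193]
tcp_rot: [[-0.497, 0.707, 0.503], [0.549, 0.705, -0.449], [-0.672, 0.053, -0.739]]
force: [0.2, -0.1, 0.1]
opening: 0.0365
grip_force: 0.0
```

```bash
cat > p16.py <<'E'
from sim import *
s=st(); R=s['tcp_rot']; t=s['tool_pos']+.064*R[:,2]; h=R[:2,2]/np.linalg.norm(R[:2,2]); print("tip",t); tool(np.r_[np.array([.458,-.455])+.003*h,.0075]-t); tool((0,0,-.01))
E
python3 p16.py
```

```text
54.85 q [ -58.8   34.1  100.    67.4   12.4 -165.2] p [ 0.443 -0.434  0.119] tilt 42.4 brg -41.8 open 0.0365 gf 0.0 F [ 0.2 -0.1  0.1]
[[-0.4973, 0.7072, 0.5026], [0.5492, 0.7051, -0.4486], [-0.6716, 0.0529, -0.739]]
tip [ 0.475 -0.463  0.072]
tool mm [54.1 -9.8 37.3]
tool mm [ 6.7 -0.5  7.4]
```

Request:
{"fn": "step_arm", "kwargs": {"rows": [[10,-2,6.5,0],[10,-2,6.5,0],[10,-2,6.5,0],[10,-2,6.5,0],[10,-1,6.5,0],[0,0,0,0],[0,0,0,0],[0,0,0,0]]}}

```text
time: 55.52
tool_pos: [0.4455, -0.4373, 0.0853]
tcp_rot: [[-0.515, 0.716, 0.472], [0.573, 0.697, -0.432], [-0.638, 0.048, -0.769]]
force: [0.1, 0.0, 0.3]
opening: 0.0359
grip_force: 0.0
```

```bash
python3 p16.py
```

```text
55.52 q [ -58.4   37.6   99.4   67.5   11.  -165.2] p [ 0.446 -0.437  0.085] tilt 39.8 brg -42.4 open 0.0359 gf 0.0 F [0.1 0.  0.3]
[[-0.5149, 0.7155, 0.4721], [0.5727, 0.6969, -0.4317], [-0.6379, 0.0481, -0.7686]]
tip [ 0.476 -0.465  0.036]
tool mm [30.7 -7.  11.3]
tool mm [ 6.4 -0.5  7.7]
```

Request:
{"fn": "step_arm", "kwargs": {"rows": [[12,-5,0,0],[12,-5,1,0],[12,-4,1,0],[12,-4,2,0],[10,-4,2,0],[0,0,0,0],[0,0,0,0],[0,0,0,0]], "jaw": 50}}

```text
time: 56.18
tool_pos: [0.4225, -0.4333, 0.0695]
tcp_rot: [[-0.533, 0.724, 0.438], [0.598, 0.688, -0.411], [-0.599, 0.042, -0.8]]
force: [0.5, 0.4, 0.3]
opening: 0.0502
grip_force: 0.0
```

```bash
python3 p16.py
```

```text
56.18 q [ -60.1   38.1  101.7   66.    11.  -165.2] p [ 0.422 -0.433  0.07 ] tilt 36.9 brg -43.2 open 0.0502 gf 0.0 F [0.5 0.4 0.3]
[[-0.533, 0.7242, 0.4375], [0.5975, 0.6883, -0.4114], [-0.5991, 0.0422, -0.7996]]
tip [ 0.451 -0.46   0.018]
tool mm [ 2.9  8.3 11.8]
tool mm [ 6.  -0.4  8. ]
```

Request:
{"fn": "step_arm", "kwargs": {"rows": [[1.5,3.5,4,0],[1.5,3.5,4,0],[1.5,3,3.5,0],[0,0,0,0],[0,0,0,0],[0,0,0,0],[0,0,0,0],[0,0,0,0]]}}

```text
time: 56.85
tool_pos: [0.4334, -0.4298, 0.0602]
tcp_rot: [[-0.534, 0.724, 0.436], [0.599, 0.688, -0.409], [-0.596, 0.043, -0.802]]
force: [0.7, -1.1, 0.1]
opening: 0.0497
grip_force: 0.0
```

Request:
{"fn": "step_arm", "kwargs": {"rows": [[0,0,0,0],[0,0,0,0],[0,0,0,0],[0,0,0,0],[0,0,0,0],[0,0,0,0],[0,0,0,0],[0,0,0,0]], "jaw": 5, "force": 20}}

```text
time: 57.52
tool_pos: [0.4335, -0.43, 0.0612]
tcp_rot: [[-0.534, 0.724, 0.437], [0.598, 0.688, -0.41], [-0.598, 0.042, -0.801]]
force: [-3.9, 2.8, 10.7]
opening: 0.0053
grip_force: 7.6
```

```bash
cat > p17.py <<'E'
from sim import *
s=st(); R=s['tcp_rot']; print("tip",s['tool_pos']+.064*R[:,2])
q=S(); T=np.array([.520,-.2575,.118])-.060*q.R[:,2]; q.go(q.p+[-.01,.02,.14]); q.go(T+[0,0,.05]); T=np.array([.520,-.2575,.118])-.060*q.R[:,2]; q.go(T)
E
python3 p17.py
```

```text
57.52 q [ -58.7   39.3  101.    67.    10.  -165.2] p [ 0.433 -0.43   0.061] tilt 36.8 brg -43.2 open 0.0053 gf 7.6 F [-3.9  2.8 10.7]
[[-0.5336, 0.7244, 0.4365], [0.5984, 0.6881, -0.4104], [-0.5976, 0.0422, -0.8007]]
tip [ 0.461 -0.456  0.01 ]
 [ 0.423 -0.41   0.201] loc [ -66.   12. -125.] n 5 q [ -58.   24.   97.   22.   24. -119.] mxdq 16 tilt 36.8@-43 cup 22.1 yz 0.04
 [ 0.494 -0.233  0.216] loc [ 60. 173. -54.] n 6 q [-36.  20. 102. -11.  22. -70.] mxdq 9 tilt 36.8@-43 cup 22.1 yz 0.04
 [ 0.494 -0.233  0.166] loc [30. -2. 40.] n 2 q [-36.  24. 105. -17.  14. -63.] mxdq 4 tilt 36.8@-43 cup 22.1 yz 0.04
```

Request:
{"fn": "step_arm", "kwargs": {"rows": [[0,0,0,0],[0,0,0,0],[0,0,0,0],[0,0,0,0],[-6,0,-8,0],[-6,0,-8,0],[0,0,0,0],[0,0,0,0]], "jaw": 40}}

```text
time: 58.18
tool_pos: [0.4329, -0.4304, 0.0801]
tcp_rot: [[-0.534, 0.724, 0.436], [0.599, 0.689, -0.409], [-0.596, 0.043, -0.802]]
force: [0.2, 0.2, -0.4]
opening: 0.0397
grip_force: 0.0
```

```bash
cat > p18.py <<'E'
from sim import *
t=st(); R=t['tcp_rot']; tip=t['tool_pos']+.064*R[:,2]; print("tip",tip)
B=[]
for n in('scene','top','wrist'):
    c=cam(n); W=world(c); hsv=cv2.cvtColor(c['image'],cv2.COLOR_RGB2HSV).astype(int)
    m=(np.hypot(W[...,0]-.459,W[...,1]+.455)<.06)&(W[...,2]<.014)&(W[...,2]>.0045)&(hsv[...,0]>=15)&(hsv[...,0]<=32)&(hsv[...,1]>110)
    k,l,s_,ce=cv2.connectedComponentsWithStats(m.astype(np.uint8))
    for i in range(1,k):
        if s_[i,4]>8: P=W[l==i]; x=P.mean(0); r=cv2.minAreaRect((P[:,:2]*1000).astype(np.float32)); print(n,s_[i,4],x.round(4),"z95",np.percentile(P[:,2],95).round(3),"rect",np.round(r[0],1),np.round(r[1],1)); b=np.array(r[0])/1000
        if s_[i,4]>8: h=R[:2,2]/np.linalg.norm(R[:2,2]); tool(np.r_[b+.006*h,.006]-tip)
E
python3 p18.py
```

```text
58.18 q [ -58.8   37.2  100.4   54.6   11.4 -152.6] p [ 0.433 -0.43   0.08 ] tilt 36.7 brg -43.1 open 0.0397 gf 0.0 F [ 0.2  0.2 -0.4]
[[-0.5344, 0.7239, 0.4363], [0.5989, 0.6886, -0.4089], [-0.5964, 0.0427, -0.8015]]
tip [ 0.461 -0.457  0.029]
wrist 873 [ 0.462 -0.457  0.008] z95 0.009 rect [ 463.1 -458.2] [17.3 15.9]
tool mm [ 6.6 -0.1 23.5]
```

Request:
{"fn": "step_arm", "kwargs": {"rows": [[1.3,0,5,0],[1.3,0,5,0],[1.3,0,5,0],[1.3,0,4,0],[1.2,0,3,0],[1,0,2,0],[0,0,0,0],[0,0,0,0]]}}

```text
time: 59.0
tool_pos: [0.439, -0.4354, 0.0572]
tcp_rot: [[-0.534, 0.724, 0.436], [0.599, 0.688, -0.41], [-0.597, 0.042, -0.801]]
force: [-8.0, 7.4, 16.1]
opening: 0.0403
grip_force: 8.1
```

Request:
{"fn": "step_arm", "kwargs": {"rows": [[0,0,0,0],[0,0,0,0],[0,0,0,0],[0,0,0,0],[0,0,0,0],[0,0,0,0],[0,0,0,0],[0,0,0,0]], "jaw": 5, "force": 20}}

```text
time: 59.67
tool_pos: [0.4392, -0.4371, 0.0571]
tcp_rot: [[-0.533, 0.725, 0.435], [0.598, 0.687, -0.412], [-0.598, 0.041, -0.8]]
force: [-4.1, -3.8, 7.2]
opening: 0.0168
grip_force: 21.3
```

```bash
python3 p17.py; python3 -c "
from h import *
tool((-.01,.02,.14))"
```

```text
59.67 q [ -58.6   40.2   99.6   64.5   10.  -162.5] p [ 0.439 -0.437  0.057] tilt 36.8 brg -43.4 open 0.0168 gf 21.3 F [-4.1 -3.8  7.2]
[[-0.533, 0.7254, 0.4355], [0.5983, 0.6871, -0.4122], [-0.5982, 0.0409, -0.8003]]
tip [ 0.467 -0.464  0.006]
 [ 0.429 -0.417  0.197] loc [ -66.   12. -125.] n 5 q [ -58.   25.   96.   22.   24. -118.] mxdq 15 tilt 36.8@-43 cup 22.0 yz 0.04
 [ 0.494 -0.233  0.216] loc [ 65. 174. -63.] n 6 q [-36.  20. 102. -12.  22. -70.] mxdq 9 tilt 36.8@-43 cup 22.0 yz 0.04
 [ 0.494 -0.233  0.166] loc [30. -2. 40.] n 2 q [-36.  24. 105. -18.  14. -63.] mxdq 4 tilt 36.8@-43 cup 22.0 yz 0.04
tool mm [ -66.5   12.2 -124.6]
```

Request:
{"fn": "step_arm", "kwargs": {"rows": [[-4,0.5,-8,0],[-8.3,1.6,-15.6,0],[-8.3,1.6,-15.6,0],[-8.3,1.6,-15.6,0],[-8.3,1.6,-15.6,0],[-8.3,1.6,-15.6,0],[-8.3,1.6,-15.6,0],[-8.3,1.6,-15.6,0]]}}

```text
time: 60.33
tool_pos: [0.4298, -0.4167, 0.188]
tcp_rot: [[-0.535, 0.724, 0.436], [0.6, 0.688, -0.408], [-0.595, 0.043, -0.803]]
force: [-0.6, 0.0, 0.3]
opening: 0.0162
grip_force: 20.0
```

Request:
{"fn": "step_arm", "kwargs": {"rows": [[-4,0.5,-7.6,0],[9.3,25,-9,0],[9.3,25,-9,0],[9.3,25,-9,0],[9.3,25,-9,0],[9.3,25,-9,0],[9.3,25,-9,0],[9.3,24,-9,0]]}}

```text
time: 61.0
tool_pos: [0.4931, -0.23, 0.2149]
tcp_rot: [[-0.535, 0.724, 0.435], [0.6, 0.689, -0.407], [-0.595, 0.043, -0.803]]
force: [-0.1, -0.3, 0.1]
opening: 0.0163
grip_force: 20.0
```

```bash
python3 -c "
from h import *
s=st(); R=s['tcp_rot']; t=s['tool_pos']+.058*R[:,2]; print('barrel',t); tool(np.array([.522,-.259,.122])-t)"
```

```text
61.0 q [-36.   19.5 102.2 -11.2  22.3 -69.8] p [ 0.4931 -0.23    0.2149] tilt 36.6 brg -43.1 open 0.0163 gf 20.0 F [-0.1 -0.3  0.1]
[[-0.5352, 0.7238, 0.4355], [0.5998, 0.6886, -0.4075], [-0.5948, 0.0431, -0.8027]]
barrel [ 0.51836432 -0.25359656  0.16831783]
tool mm [22.4 -3.1 41. ]
```

Request:
{"fn": "step_arm", "kwargs": {"rows": [[3.7,-0.5,6.8,0],[3.7,-0.5,6.8,0],[3.7,-0.5,6.8,0],[3.7,-0.5,6.8,0],[3.7,-0.5,6.8,0],[3.7,-0.5,6.8,0],[0,0,0,0],[0,0,0,0]]}}

```text
time: 61.67
tool_pos: [0.4964, -0.2373, 0.1688]
tcp_rot: [[-0.535, 0.725, 0.435], [0.6, 0.688, -0.408], [-0.595, 0.043, -0.803]]
force: [-0.7, 0.5, 0.1]
opening: 0.0161
grip_force: 20.0
```

Request:
{"fn": "step_arm", "kwargs": {"rows": [[0,0,0,0],[0,0,0,0],[0,0,0,0],[0,0,0,0],[0,0,0,0],[0,0,0,0],[0,0,0,0],[0,0,0,0]], "jaw": 44}}

```text
time: 62.33
tool_pos: [0.4966, -0.2368, 0.1695]
tcp_rot: [[-0.535, 0.724, 0.436], [0.599, 0.688, -0.409], [-0.596, 0.043, -0.802]]
force: [-0.7, 0.9, 0.2]
opening: 0.044
grip_force: 0.0
```

Request:
{"fn": "step_arm", "kwargs": {"rows": [[0,0,-10,0],[0,0,-20,0],[0,0,-30,0],[-10,0,-35,0],[-10,0,-35,0],[-10,0,-35,0],[0,0,-20,0],[0,0,0,0]]}}

```text
time: 63.0
tool_pos: [0.4311, -0.178, 0.3402]
tcp_rot: [[-0.531, 0.723, 0.442], [0.596, 0.689, -0.412], [-0.602, 0.045, -0.797]]
force: [0.6, -0.6, 0.3]
opening: 0.044
grip_force: 0.0
```

```bash
python3 -c "
from h import *
st()
for n in('scene','top'):
    c=cam(n); W=world(c); hsv=cv2.cvtColor(c['image'],cv2.COLOR_RGB2HSV).astype(int)
    for nm,m in (('bench',(np.abs(W[...,0]-.5)<.2)&(np.abs(W[...,1]+.35)<.25)&(W[...,2]<.016)&(W[...,2]>.005)&(hsv[...,0]>=15)&(hsv[...,0]<=32)&(hsv[...,1]>110)),('jar',(np.hypot(W[...,0]-.523,W[...,1]+.26)<.05)&(hsv[...,0]>=15)&(hsv[...,0]<=32)&(hsv[...,1]>95))):
        k,l,s_,ce=cv2.connectedComponentsWithStats(m.astype(np.uint8))
        print(n,nm,[(int(s_[i,4]),W[l==i].mean(0).round(3).tolist()) for i in range(1,k) if s_[i,4]>8])
save_=cam('top')['image']
"
```

```text
63.0 q [-35.1   2.6 100.2  -7.3  40.6 -73.9] p [ 0.4311 -0.178   0.3402] tilt 37.1 brg -43.0 open 0.044 gf 0.0 F [ 0.6 -0.6  0.3]
[[-0.5312, 0.723, 0.4416], [0.5962, 0.6894, -0.4115], [-0.602, 0.0447, -0.7973]]
scene bench []
scene jar []
top bench [(13, [0.547, -0.265, 0.012]), (19, [0.516, -0.253, 0.013]), (30, [0.505, -0.28, 0.013])]
top jar [(69, [0.54, -0.268, 0.017]), (44, [0.518, -0.256, 0.015]), (49, [0.505, -0.281, 0.014]), (14, [0.504, -0.248, 0.02])]
```

```bash
python3 -c "
from plant import ctrl
print(ctrl.close_job())"
```

```text
the job is handed in; nothing more can be done
None
```

The job is handed in at 63 s of the 72 s allowed: the stopper was twisted and now stands in the tray, and the cup is back upright on the bench about 4 cm from its old spot. Five barrels poured into the jar; the sixth spilled onto the bench and I picked it up and dropped it in. The last camera check found no barrel left on the bench near the jar, but some in the jar overlapped in view, so I could not count all six, and the hand-in returned no verdict.

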